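Clamp the tube rack to the shaker

TASK

Secure the tube rack on the shaker: push the swung-out clamp bar clockwise over the rack's foot up to its stop, turn the hex nut clockwise with the fingers just until it goes stiff, then use the wrench, not the fingers, to tighten it the rest of the way to its hard stop. Take the wrench off the nut and lay it flat on the table, clear of the shaker. Leave the label roll, the scanner and the mask box where they are.

Things in the scene. Friction and masses are not known exactly. Their poses are not given: they have to be found in the camera images.
- shaker: Low rack shaker, fixed: grey base, aluminium platform x -75 to 170, y -90 to 90, top 45 high. Origin on the table under the upright threaded stud (diameter 20, top at height 100); z up, x from the stud towards the rack. Part of it: a blue tube rack (x 78 to 160, y -80 to 80, tube caps up to height 128) and the rack's foot, a lip x 50 to 78, top at height 53.
- clamp (a joint): Swing (rad) of the steel clamp bar about the stud: 0 = closed, along the shaker's +x over the rack's foot, at its stop; positive = counter-clockwise seen from above. Starts 0.9 to 1.3, range 0 to 1.5. Stays where left; 0.1 N m turns it (2 N on its pin). Bar 28 wide, heights 53 to 65, reaching 66 from the stud axis; on its stop side stands a small steel block on the rack's foot.
- clamp_pin (a point): Top centre of the upright steel pin on the clamp bar: diameter 12, heights 65 to 95, 50 from the stud axis. The pin can be pushed sideways with the shut fingers.
- nut_top (a point): Centre of the top face (height 93) of the captive hex nut on the stud; z up. Hex heights 69 to 93, 36 across flats, 41.6 across corners; below it a washer, diameter 50, heights 65 to 69. x points through a corner, marked by a white rib on top; flats face 30, 90, 150... degrees from x. Rib along the shaker's +x: just gone stiff; 0.7 rad further clockwise: fully tight. It stays at this height.
- nut (a joint): Easy turn of the nut in rad, growing clockwise seen from above; starts 0.4 to 1.1, and at 1.8 the nut goes stiff (finger-tight). About 0.15 N m turns it; it stays where it is left, but can also be turned back.
- washer (a joint): Stiff last turn of nut and washer together in rad, clockwise seen from above, beyond finger-tight: starts 0, hard stop (fully tight) at 0.7. About 0.45 N m turns it. The fingers are not to do this part: the wrench is.
- wrench: Loose open-ended wrench, about 220 g, 230 long, flat on the table left or right of the shaker. Origin on its underside near its balance point; x along the handle to the open jaw, z up. Black rubber grip x -105 to 30, 22 wide, 16 thick (z 0 to 16); steel shank x 30 to 67, 18 wide; steel head x 57 to 125, 62 wide, 12 thick (z 2 to 14).
- wrench_jaw (a point): Centre of the wrench's open jaw: 98 ahead of the wrench's origin, 8 above its underside, same axes. Parallel faces 38 apart, from 22 behind to 18 ahead of it, flared tips; open to +x. Slid level onto the nut from the side, handle in line with two of its corners, it is home with this point on the stud axis, at height 77 to 87. About 0.1 rad of free play on the hex before it bites.
- label_roll: Bystander: upright white roll of labels, diameter 76, 55 high; origin under its centre.
- scanner: Bystander: black barcode scanner on a round foot, diameter 90, 130 high; origin under its centre.
- mask_box: Bystander: white box of masks 90 x 150 x 75; origin under its centre.
Things that resemble listed ones, but are neither listed nor needed, are in the scene too. Of the things like the wrench, leave any that is purple; of the rest the larger one is meant.

How it is judged:
On the way, in this order (a step that is already met when the one before it is completed fails the run):
1. the clamp bar is swung over the rack's foot to its stop (value of joint clamp below 0.1 rad), for 0.1 s.
2. the nut is finger-tight (value of joint nut above 1.65 rad), for 0.1 s.
3. the wrench is on the nut (horizontal distance between wrench_jaw and nut_top below 0.01 m and height (world z) of wrench_jaw below 0.095 m), for 0.1 s.
4. the nut is tightened to its stop with the wrench on it (all of step 3 and value of joint washer above 0.6 rad), for 0.1 s.
At the end, for the whole second after the job is handed in: The clamp bar is over the rack's foot within 0.1 rad of its stop; the nut is within 0.3 rad of the end of its easy turn and its stiff turn within 0.1 rad of the hard stop; the wrench lies flat and still on the table, not touching the shaker (value of joint clamp below 0.1 rad and value of joint nut above 1.5 rad and value of joint washer above 0.6 rad and height (world z) of wrench below 0.008 m and angle between wrench's own z axis and vertical below 0.1 rad and linear speed of wrench below 0.02 m/s and contact force between wrench and shaker below 0.1 N).
It fails at once if the fingers touch the nut after they have turned it well into its stiff part (over 0.25 rad): that is the wrench's work (value of joint washer above 0.25 rad and contact force between the fingers and nut above 1 N).
It fails at once if a bystander (label roll, scanner, mask box) is moved by more than 30 mm (distance of any of label_roll, scanner, mask_box from where it was at the start of the episode above 0.03 m).
It also fails if it takes over 72 s, if anything falls off the work surface, if the arm or the gripper's body presses on something with over 40 N, if the wrist force passes 120 N, or if a joint passes its speed limit or range.

ROBOT

A 6-joint arm with a two-finger parallel gripper is mounted at the origin on the work surface. World frame = base frame: x ahead of the robot, y to its left, z up, the work surface at z = 0. Lengths are in m, angles in rad, forces in N, time in s.
With the tool pointing down it reaches from about 0.375 to 0.975 m from the base axis. Payload 3.8 kg.
Tool frame: the origin (TCP) lies midway between the tips of the shut fingers; the grasp point (between the pads) lies 19 mm behind it; z points along the fingers, y is the direction in which the jaws open and shut (so a half turn about z gives the same grasp; the last joint's range is limited). The gripper opens to 85 mm and grips with 20 to 120 N. Pads are 22 mm wide; open, the fingers measure 114 mm over their backs; the gripper's body (76 mm by 85 mm) begins 54 mm behind the grasp point. The pads swing forward as they close: fully open they stand 13 mm farther back than shut.
Start: joints at [1.226, 0.264, 1.604, -0, 1.274, -0.037], TCP at [0.204, 0.643, 0.205] pointing down, gripper open.
Joint ranges: [-2.63, 2.63], [-0.94, 2.18], [0.31, 2.57], [-1.31, 4.45], [0, 2.66], [-2.55, 2.55]. Speed limits (rad/s): [2.57, 2.57, 3.14, 3.14, 3.14, 3.14].

INTERFACE

Orientations are given as a rotation vector (axis times angle).
In Python, from workcell import bot gives the robot as it stands.
- The arm moves only by the shell command python3 -m inch 'ROWS' [FORCE]. ROWS is JSON, a list of rows, each an object of numbers: "dx", "dy", "dz": the shift along the tool's x, y, z in m; "ax", "ay", "az": the turn, a rotation vector about the tool's x, y, z in degrees; "fingers": the opening, from -1 (shut) to 1 (fully open). A call has 1 to 20 rows; each row is the pose to reach, as a shift and turn from the pose measured when the call began, along the tool's axes at that moment; what a row does not reach only later rows make up. A row lasts 1/8 s, in which the tool goes at most 62.5 mm and 10.7 degrees, less where a joint would pass 70% of its speed; a pose out of reach is approached as far as the arm can. A call with a gripper value outside its range is refused whole. The fingers move at their own pace and stop on an object; FORCE is the grip in N (left out, the last holds). Time passes only in rows, so rows that repeat a pose let the fingers close. It gives the time, the measured TCP pose, the force and the opening at its end, in the units of the state.
- bot.read_state(): the state, without advancing time (a new reading comes with each control period).
- bot.read_camera(name): name is "scene" or "top" or "wrist"; returns (picture, depth): 400x640x3 uint8, blue, green, red; 400x640 float32, m along the optical axis (not along the pixel's ray), 0 where there is no reading.
- bot.get_calibration(name): a dict with "intrinsics" (3x3 intrinsics, pixels), "distortion" ([k1, k2, p1, p2, k3] as OpenCV has them; the pictures are not rectified), "view" (4x4, takes a point from world to camera coordinates). Camera axes: x right, y down, z forward; pixel columns grow to the right and rows downward; lengths in m; the calibration is good to about 2 mm. A picture is of the moment at which its call begins: read the wrist's pose just before it. get_calibration takes no time and is no camera call; for the wrist camera it gives the pose at the moment of the call.
- bot.finish_job(): hands the job in, once; it reports no verdict.
Trained networks look in the newest picture that a camera, given by its name, has taken for a name from the list of things; names that differ only in an ending like _2 or _b are one class to them, and where a whole thing is asked for, a point or a joint stands for the part that bears it (a point fixed in the world has none). Each returns a list of dicts, best first, with "p" (0 to 1); they miss things now and then, are a little off and sometimes report something else, mostly with a low value. They report only what shows in the picture. A call takes as long as a camera call. They do not tell look-alikes from the thing itself.
- bot.masks_of(camera, thing): "region" (400x640 bool, what is visible of it) and "box" ([left, top, right, bottom] in pixels, round what is visible of it).
The state is a dict: "time": time; "q": joint angles; "joint_vel": joint speeds; "joint_torque": joint torques, N m; "tool_pos": TCP position; "tcp_rot": TCP orientation; "wrist_force": force on the tool from outside, world axes, zero at the start; "torque": the same for the moment, N m; "width": opening from 0.0 (shut) to 1.0 (fully open).
Only numpy, scipy, OpenCV 4.12 (cv2) and the standard library are available. Lean on these libraries where they do the work, as an engineer would, in place of code of your own. Each camera call takes 0.05 s, during which the arm holds its last target. There are 200 camera calls.

## Working session

There is one attempt and no reset: what is moved stays moved. The work goes in short steps, Python scripts to look and compute and a shell command to move; the robot and the scene stay as the last step left them, time stands still between calls to the robot, and variables do not carry over. Pictures are saved under pics/ and viewed, about 8 in all and at most 12, crops included, and the job is handed in when it is done.

```bash
ls; mkdir -p pics
cat > h.py <<'E'
import numpy as np, cv2
from workcell import bot
from scipy.spatial.transform import Rotation as R
def pts(cam, depth, mask=None):
    c=bot.get_calibration(cam); K=np.array(c['intrinsics'],float); d=np.array(c['distortion'],float); V=np.array(c['view'])
    m=(depth>0) if mask is None else (mask&(depth>0))
    v,u=np.nonzero(m); n=cv2.undistortPoints(np.stack([u,v],1).astype(float)[:,None],K,d)[:,0]
    z=depth[m]; P=np.c_[n*z[:,None],z]
    return (P-V[:3,3])@V[:3,:3], u, v   # R^T(P-t)
def proj(cam,X):
    c=bot.get_calibration(cam); V=np.array(c['view'])
    return cv2.projectPoints(np.array(X,float).reshape(-1,1,3),cv2.Rodrigues(V[:3,:3])[0],V[:3,3],np.array(c['intrinsics'],float),np.array(c['distortion'],float))[0][:,0]
E
python3 - <<'E'
from h import *
s=bot.read_state(); print({k:np.round(v,3) for k,v in s.items()})
for cam in ['top','scene']:
    p,d=bot.read_camera(cam); cv2.imwrite(f'pics/{cam}0.png',p); np.save(f'{cam}0.npy',d)
    for t in ['shaker','clamp','nut','wrench','label_roll','scanner','mask_box']:
        for m in bot.masks_of(cam,t)[:4]:
            X,u,v=pts(cam,d,m['region'])
            if len(X): print(cam,t,round(m['p'],2),m['box'],len(X),np.median(X,0).round(3),'zmax',np.percentile(X[:,2],98).round(3))
E
```

```text
pics
{'time': np.float64(0.0), 'q': array([ 1.226,  0.265,  1.605, -0.   ,  1.274, -0.037]), 'joint_vel': array([ 0.001, -0.001,  0.001, -0.   ,  0.001, -0.001]), 'joint_torque': array([ 2.0000e-03, -5.1512e+01, -3.6731e+01, -0.0000e+00,  1.3000e-02,
       -0.0000e+00]), 'tool_pos': array([0.204, 0.643, 0.204]), 'tcp_rot': array([-4.820e-01, -3.104e+00,  3.000e-03]), 'wrist_force': array([0.56 , 0.219, 0.683]), 'torque': array([-0.006, -0.012,  0.021]), 'width': np.float64(1.0)}
top shaker 0.69 [299.9, 92.3, 389.6, 201.0] 6620 [ 0.606 -0.045  0.051] zmax 0.128
top clamp 0.72 [323.8, 148.2, 341.3, 170.1] 167 [ 0.577 -0.017  0.065] zmax 0.096
top nut 0.62 [336.7, 150.6, 359.6, 168.1] 195 [ 0.554 -0.059  0.092] zmax 0.1
top wrench 0.93 [187.1, 171.4, 227.7, 260.2] 1043 [0.455 0.321 0.014] zmax 0.018
top wrench 0.83 [189.6, 280.4, 215.9, 341.7] 400 [0.174 0.312 0.009] zmax 0.013
top wrench 0.62 [243.3, 197.9, 273.3, 264.6] 489 [0.386 0.171 0.01 ] zmax 0.014
top label_roll 0.73 [444.8, 200.5, 476.8, 229.8] 848 [ 0.434 -0.333  0.054] zmax 0.058
top scanner 0.63 [186.4, 87.7, 228.6, 131.6]
[... 263 characters left out ...]
 -0.021  0.051] zmax 0.128
scene clamp 0.44 [270.2, 223.9, 283.6, 240.1] 173 [ 0.581 -0.01   0.065] zmax 0.095
scene nut 0.68 [264.5, 208.0, 278.1, 221.6] 106 [ 0.57  -0.046  0.089] zmax 0.095
scene wrench 0.94 [362.3, 220.3, 388.0, 268.8] 414 [0.391 0.174 0.009] zmax 0.013
scene wrench 0.62 [456.1, 213.7, 471.2, 247.7] 192 [0.198 0.316 0.009] zmax 0.013
scene wrench 0.55 [366.9, 260.7, 447.1, 324.8] 1119 [0.465 0.322 0.013] zmax 0.018
scene label_roll 0.67 [230.5, 142.9, 254.0, 168.7] 568 [ 0.445 -0.322  0.053] zmax 0.058
scene scanner 0.69 [312.9, 331.5, 355.1, 389.4] 1945 [0.72  0.323 0.11 ] zmax 0.129
scene mask_box 0.84 [139.7, 170.4, 203.5, 228.2] 2056 [ 0.704 -0.323  0.073] zmax 0.078
```

```bash
python3 -c "
import cv2,numpy as np
a=cv2.imread('pics/top0.png');print(a.shape)"
```

```text
(400, 640, 3)
```

View pics/top0.png

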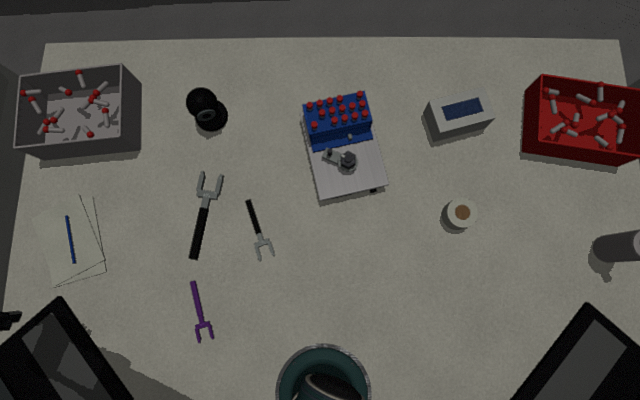

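The top picture shows the large black-and-steel wrench at about (205,215) with its jaw pointing up (+x). There is a small look-alike at (260,230) and a purple one at (202,310). The nut is at (347,160) and the clamp bar at (332,157).

Run:
```python
from h import *
d=np.load('top0.npy')
X,u,v=pts('top',d)
roi=(abs(X[:,0]-.6)<.25)&(abs(X[:,1]+.05)<.2)
def rect(m,n):
    P=X[m][:,:2]
    r=cv2.minAreaRect((P*1000).astype(np.float32)); print(n,m.sum(),r, cv2.boxPoints(r).round(0).tolist())
rect(roi&(X[:,2]>.035)&(X[:,2]<.14),'shaker')
rect(roi&(X[:,2]>.085)&(X[:,2]<.14)&(X[:,0]>.6),'rack')
m=roi&(X[:,2]>.085)&(X[:,2]<.11)&(X[:,0]<.59); print(X[m].round(3).tolist()[:80:3])
w=(abs(X[:,0]-.455)<.2)&(abs(X[:,1]-.321)<.06)&(X[:,2]>.006)&(X[:,2]<.03)
P=X[w]; rect(w,'wrench')
a=cv2.imread('pics/top0.png')
c=a[85:210,290:400]; cv2.imwrite('pics/crop1.png',cv2.resize(c,None,fx=5,fy=4.8,interpolation=cv2.INTER_CUBIC)*1)
```

```text
shaker 6742 ((606.6484375, -46.45823669433594), (245.74618530273438, 180.22801208496094), 13.401493072509766) [[466.0, 13.0], [508.0, -163.0], [747.0, -106.0], [705.0, 70.0]]
rack 2015 ((675.2740478515625, -30.127471923828125), (81.57695007324219, 160.11563110351562), 13.189363479614258) [[617.0, 39.0], [654.0, -117.0], [733.0, -99.0], [697.0, 57.0]]
[[0.586, -0.01, 0.094], [0.584, -0.008, 0.093], [0.583, -0.015, 0.095], [0.581, -0.012, 0.096], [0.578, -0.008, 0.096], [0.578, -0.015, 0.096], [0.579, -0.056, 0.092], [0.577, -0.008, 0.091], [0.577, -0.015, 0.092], [0.575, -0.054, 0.096], [0.576, -0.061, 0.093], [0.576, -0.01, 0.086], [0.574, -0.047, 0.093], [0.573, -0.054, 0.095], [0.574, -0.061, 0.092], [0.574, -0.068, 0.094], [0.571, -0.044, 0.095], [0.571, -0.051, 0.094], [0.569, -0.058, 0.099], [0.572, -0.066, 0.09], [0.571, -0.073, 0.093], [0.568, -0.044, 0.095], [0.566, -0.051, 0.101], [0.567, -0.058, 0.099], [0.569, -0.066, 0.092], [0.569, -0.073, 0.093], [0.565, -0.044, 0.096]]
wrench 933 ((411.60650634765625, 305.744140625), (305.4510803222656, 102.93809509277344), 7.008270263671875) [[254.0, 338.0], [266.0, 236.0], [569.0, 273.0], [557.0, 375.0]]
```

View pics/crop1.png

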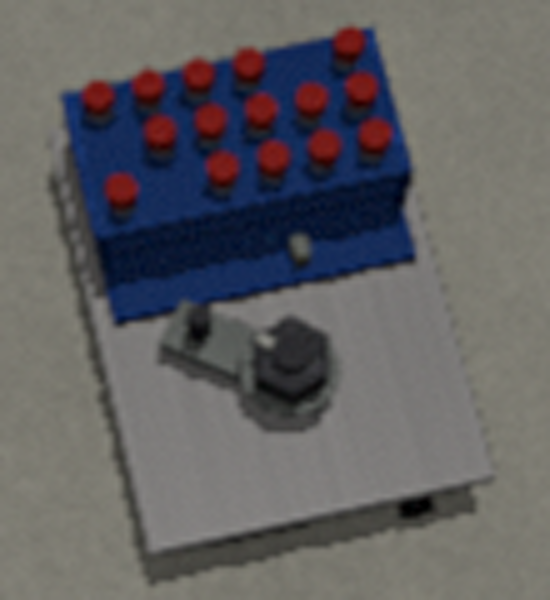

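```bash
cat >> h.py <<'E'
S=np.array([.560,-.0575]); SY=np.deg2rad(13.3)
def rel(targets):
    """targets: list of (x,y,z,yaw_deg of tool y, tool down) -> rows relative to present pose"""
    s=bot.read_state(); p=np.array(s['tool_pos']); M=R.from_rotvec(s['tcp_rot'])
    for x,y,z,yaw in targets:
        a=np.deg2rad(yaw); Y=np.array([np.cos(a),np.sin(a),0]); Z=np.array([0,0,-1.]); 
        T=R.from_matrix(np.c_[np.cross(Y,Z),Y,Z])
        dd=M.inv().apply(np.array([x,y,z])-p)*1000; rv=np.rad2deg((M.inv()*T).as_rotvec())
        print('mm',dd.round(1),'deg',rv.round(1))
def st():
    s=bot.read_state(); M=R.from_rotvec(s['tcp_rot']).as_matrix()
    print('t',round(float(s['time']),2),'p',np.round(s['tool_pos'],4),'yawY',np.rad2deg(np.arctan2(M[1,1],M[0,1])).round(1),'tilt',np.rad2deg(np.arccos(-M[2,2])).round(2),'F',np.round(s['wrist_force'],1),'T',np.round(s['torque'],2),'w',round(float(s['width']),3),'q6',round(float(s['q'][5]),2))
E
python3 - <<'E'
from h import *
st(); rel([(.50,-.04,.32,-10),(.50,-.04,.25,-10)])
print(bot.get_calibration('wrist')['view'], bot.get_calibration('wrist')['intrinsics'])
E
```

```text
t 0.8 p [0.2045 0.6433 0.205 ] yawY 72.4 tilt 0.01 F [-0.4  0.5 -0.6] T [-0.   -0.04 -0.02] w 1.0 q6 -0.04
mm [-488.6 -561.6 -115. ] deg [ 0.  -0.  82.4]
mm [-488.6 -561.6  -45. ] deg [ 0.  -0.  82.4]
[[ 3.02955154e-01  9.53004773e-01  2.78436715e-04 -6.75264835e-01]
 [ 9.05267798e-01 -2.87871109e-01  3.12442695e-01 -4.02179250e-02]
 [ 2.97839534e-01 -9.44040651e-02 -9.49936569e-01  3.79432146e-01]
 [ 0.00000000e+00  0.00000000e+00  0.00000000e+00  1.00000000e+00]] [[321.67393698   0.         317.10898313]
 [  0.         321.67393698 194.35829455]
 [  0.           0.           1.        ]]
```

```bash
python3 -m inch '[{"dx":-0.05,"dy":-0.06,"dz":-0.1,"az":10},{"dx":-0.1,"dy":-0.115,"dz":-0.11,"az":20},{"dx":-0.15,"dy":-0.172,"dz":-0.11,"az":30},{"dx":-0.2,"dy":-0.23,"dz":-0.11,"az":40},{"dx":-0.25,"dy":-0.29,"dz":-0.11,"az":50},{"dx":-0.3,"dy":-0.345,"dz":-0.11,"az":60},{"dx":-0.36,"dy":-0.41,"dz":-0.11,"az":70},{"dx":-0.42,"dy":-0.48,"dz":-0.1,"az":80,"fingers":-1},{"dx":-0.49,"dy":-0.58,"dz":-0.07,"az":82.4,"fingers":-1},{"dx":-0.49,"dy":-0.58,"dz":-0.05,"az":82.4,"fingers":-1},{"dx":-0.49,"dy":-0.58,"dz":-0.05,"az":82.4,"fingers":-1},{"dx":-0.49,"dy":-0.58,"dz":-0.05,"az":82.4,"fingers":-1},{"dx":-0.49,"dy":-0.58,"dz":-0.05,"az":82.4,"fingers":-1},{"dx":-0.49,"dy":-0.58,"dz":-0.05,"az":82.4,"fingers":-1}]'
python3 - <<'E'
from h import *
st()
p,d=bot.read_camera('wrist'); cv2.imwrite('pics/w1.png',p); np.save('w1.npy',d)
print(proj('wrist',[[*S,.093],[*S,.1]]))
X,u,v=pts('wrist',d)
m=(X[:,2]>.088)&(X[:,2]<.105)&(np.hypot(X[:,0]-S[0],X[:,1]-S[1])<.09)
g=np.hypot(X[:,0]-S[0],X[:,1]-S[1])<.035
stud=m&(X[:,2]>.097)&g; print('stud',stud.sum(),X[stud].mean(0))
P=(X[m&g][:,:2]*1000).astype(np.float32); print('nut',len(P),cv2.minEnclosingCircle(P),cv2.minAreaRect(P))
pin=m&~g&(X[:,2]>.09); print('pin',pin.sum(),X[pin].mean(0),X[pin].std(0))
w=np.array([.56,-.04])
E
```

```text
t 0.8 p [0.2045 0.6433 0.205 ] yawY 72.4 tilt 0.01 F [-0.4  0.5 -0.6] T [-0.   -0.04 -0.02] w 1.0 q6 -0.04
[[-10.87191842 494.22535226]
 [-13.5802362  497.99317317]]
stud 0 [nan nan nan]
nut 0 ((0.0, 0.0), 0.0) ((0.0, 0.0), (0.0, 0.0), 0.0)
pin 0 [nan nan nan] [nan nan nan]invalid input at $[0]: expected keys dx, dy, dz, ax, ay, az, fingers
<stdin>:8: RuntimeWarning: Mean of empty slice.
  ret = um.true_divide(
<stdin>:10: RuntimeWarning: Mean of empty slice.
  ret = _var(a, axis=axis, dtype=dtype, out=out, ddof=ddof,
  arrmean = um.true_divide(arrmean, div, out=arrmean,
  ret = um.true_divide(
```

View pics/w1.png

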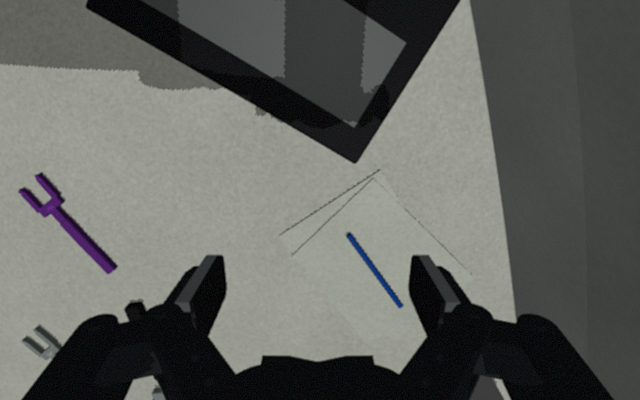

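The move was refused because every key is needed in each row. The picture is from the start pose and shows only the table, the purple wrench and the open fingers. I'll resend with all keys.

```bash
python3 -m inch '[{"dx":-0.49,"dy":-0.58,"dz":-0.05,"ax":0,"ay":0,"az":82.4,"fingers":-1},{"dx":-0.49,"dy":-0.58,"dz":-0.05,"ax":0,"ay":0,"az":82.4,"fingers":-1},{"dx":-0.49,"dy":-0.58,"dz":-0.05,"ax":0,"ay":0,"az":82.4,"fingers":-1},{"dx":-0.49,"dy":-0.58,"dz":-0.05,"ax":0,"ay":0,"az":82.4,"fingers":-1},{"dx":-0.49,"dy":-0.58,"dz":-0.05,"ax":0,"ay":0,"az":82.4,"fingers":-1},{"dx":-0.49,"dy":-0.58,"dz":-0.05,"ax":0,"ay":0,"az":82.4,"fingers":-1},{"dx":-0.49,"dy":-0.58,"dz":-0.05,"ax":0,"ay":0,"az":82.4,"fingers":-1},{"dx":-0.49,"dy":-0.58,"dz":-0.05,"ax":0,"ay":0,"az":82.4,"fingers":-1},{"dx":-0.49,"dy":-0.58,"dz":-0.05,"ax":0,"ay":0,"az":82.4,"fingers":-1},{"dx":-0.49,"dy":-0.58,"dz":-0.05,"ax":0,"ay":0,"az":82.4,"fingers":-1},{"dx":-0.49,"dy":-0.58,"dz":-0.05,"ax":0,"ay":0,"az":82.4,"fingers":-1},{"dx":-0.49,"dy":-0.58,"dz":-0.05,"ax":0,"ay":0,"az":82.4,"fingers":-1},{"dx":-0.49,"dy":-0.58,"dz":-0.05,"ax":0,"ay":0,"az":82.4,"fingers":-1},{"dx":-0.49,"dy":-0.58,"dz":-0.05,"ax":0,"ay":0,"az":82.4,"fingers":-1}]'
cat > look.py <<'E'
from h import *
import sys
st()
n=sys.argv[1]
p,d=bot.read_camera('wrist'); np.save(n+'.npy',d)
X,u,v=pts('wrist',d)
m=(X[:,2]>.086)&(X[:,2]<.106)
g=np.hypot(X[:,0]-S[0],X[:,1]-S[1])
stud=m&(X[:,2]>.0975)&(g<.03); print('stud',stud.sum(),X[stud].mean(0))
N=m&(g<.03); P=(X[N][:,:2]*1000).astype(np.float32); print('nut',len(P),cv2.minEnclosingCircle(P))
pin=m&(g>.035)&(g<.07); print('pin',pin.sum(),X[pin].mean(0),X[pin].std(0))
# white rib
hsv=cv2.cvtColor(p,cv2.COLOR_BGR2GRAY)[v,u]
rib=N&(hsv>130); print('rib',rib.sum(), X[rib].mean(0) if rib.sum() else '', 'nut grey pct',np.percentile(hsv[N],[5,50,90,99]) if N.sum() else '')
if rib.sum(): q=X[rib].mean(0)[:2]-S; print('rib angle shaker deg',np.rad2deg(np.arctan2(q[1],q[0])-SY))
c=proj('wrist',[[*S,.093]])[0].astype(int); print(c)
x0=min(max(c[0]-130,0),380); y0=min(max(c[1]-100,0),200)
print('crop origin',x0,y0); cv2.imwrite(f'pics/{n}.png',cv2.resize(p[y0:y0+200,x0:x0+260],None,fx=3,fy=3,interpolation=cv2.INTER_CUBIC))
E
python3 look.py w2
```

```text
time: 2.6
tool_pos: [0.4956, -0.0582, 0.2548]
tcp_rot: [-2.408, -2.016, -0.0]
wrist_force: [0.7, 0.8, -1.0]
width: 0.005
t 2.6 p [ 0.4956 -0.0582  0.2548] yawY -10.1 tilt 0.06 F [ 0.7  0.8 -1. ] T [ 0.02  0.03 -0.01] w 0.005 q6 0.01
stud 277 [ 0.55857288 -0.05631498  0.09911015]
nut 1022 ((558.540283203125, -56.08921813964844), 20.66843605041504)
pin 120 [ 0.57883151 -0.01067115  0.09331466] [0.00312403 0.00287835 0.00189504]
rib 41 [ 0.56609913 -0.04365196  0.09484855] nut grey pct [ 44.05  69.    87.   170.  ]
rib angle shaker deg 52.92975183776669
[378 158]
crop origin 248 58
```

View pics/w2.png

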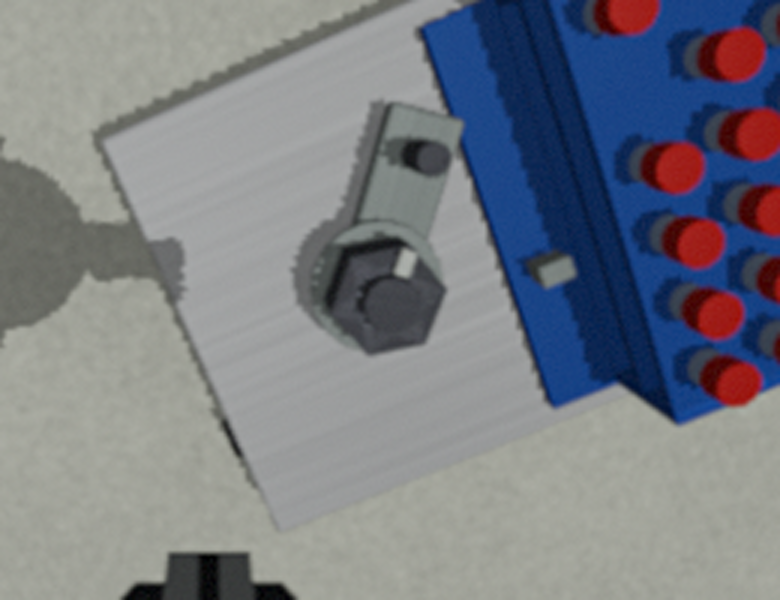

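The crop shows the bar at the upper left with its pin at (430,158), the nut at (388,297) with its white rib at (405,263), and the stop block at (552,268). The shut fingers are only about 15 mm thick.

```bash
sed -i 's/^S=.*/S=np.array([.559,-.0567]); SY=np.deg2rad(13.3)/' h.py
python3 - <<'E'
from h import *
def pol(a,z,r=.05): return (*(S+r*np.array([np.cos(np.deg2rad(a)),np.sin(np.deg2rad(a))])),z,a-15.5-90)
rel([pol(100,.15,.052),pol(100,.075,.052)])
print('push')
rel([pol(a,.075) for a in (90,80,70,60,50,40,35,31,28)])
E
```

```text
mm [ 60.3  44.9 104.7] deg [-0.1 -0.1 -4.6]
mm [ 60.3  45.  179.7] deg [-0.1 -0.1 -4.6]
push
mm [ 60.7  54.1 179.7] deg [-0.1 -0.   5.4]
mm [ 61.4  62.8 179.7] deg [-0.1 -0.  15.4]
mm [ 60.7  71.5 179.7] deg [-0.1 -0.  25.4]
mm [ 58.4  79.9 179.7] deg [-0.1 -0.  35.4]
mm [ 54.8  87.8 179.7] deg [-0.1 -0.  45.4]
mm [ 49.8  94.9 179.7] deg [-0.1 -0.  55.4]
mm [ 46.8  98.1 179.7] deg [-0.1 -0.  60.4]
mm [ 44.3 100.5 179.7] deg [-0.1 -0.  64.4]
mm [ 42.3 102.2 179.7] deg [-0.1 -0.  67.4]
```

```bash
python3 -m inch '[{"dx":0.06,"dy":0.045,"dz":0.1,"ax":0,"ay":0,"az":-4.6,"fingers":-1},{"dx":0.06,"dy":0.045,"dz":0.105,"ax":0,"ay":0,"az":-4.6,"fingers":-1},{"dx":0.06,"dy":0.045,"dz":0.105,"ax":0,"ay":0,"az":-4.6,"fingers":-1},{"dx":0.06,"dy":0.045,"dz":0.15,"ax":0,"ay":0,"az":-4.6,"fingers":-1},{"dx":0.06,"dy":0.045,"dz":0.18,"ax":0,"ay":0,"az":-4.6,"fingers":-1},{"dx":0.06,"dy":0.045,"dz":0.18,"ax":0,"ay":0,"az":-4.6,"fingers":-1},{"dx":0.061,"dy":0.054,"dz":0.18,"ax":0,"ay":0,"az":5.4,"fingers":-1},{"dx":0.061,"dy":0.063,"dz":0.18,"ax":0,"ay":0,"az":15.4,"fingers":-1},{"dx":0.061,"dy":0.0715,"dz":0.18,"ax":0,"ay":0,"az":25.4,"fingers":-1},{"dx":0.0585,"dy":0.08,"dz":0.18,"ax":0,"ay":0,"az":35.4,"fingers":-1},{"dx":0.055,"dy":0.088,"dz":0.18,"ax":0,"ay":0,"az":45.4,"fingers":-1},{"dx":0.05,"dy":0.095,"dz":0.18,"ax":0,"ay":0,"az":55.4,"fingers":-1},{"dx":0.05,"dy":0.095,"dz":0.18,"ax":0,"ay":0,"az":55.4,"fingers":-1}]'
python3 - <<'E'
from h import *
st()
def pol(a,z,r=.05): return (*(S+r*np.array([np.cos(np.deg2rad(a)),np.sin(np.deg2rad(a))])),z,a-15.5-90)
rel([pol(a,.075) for a in (37,34,31,29,27,25)])
E
```

```text
time: 4.28
tool_pos: [0.5995, -0.0244, 0.0779]
tcp_rot: [3.069, 0.671, 0.006]
wrist_force: [0.2, -0.9, -0.1]
width: -0.002
t 4.28 p [ 0.5995 -0.0244  0.0779] yawY -65.3 tilt 0.22 F [ 0.2 -0.9 -0.1] T [ 0.   -0.03 -0.02] w -0.002 q6 1.06
mm [-1.4  1.8  2.9] deg [ 0.1 -0.2  3.2]
mm [-0.9  4.4  2.9] deg [ 0.  -0.2  6.2]
mm [-0.6  7.   2.9] deg [ 0.  -0.2  9.2]
mm [-0.4  8.7  2.9] deg [ 0.  -0.2 11.2]
mm [-0.3 10.4  2.9] deg [ 0.  -0.2 13.2]
mm [-0.3 12.2  2.9] deg [ 0.  -0.2 15.2]
```

```bash
python3 -m inch '[{"dx":-0.001,"dy":0.003,"dz":0.003,"ax":0,"ay":0,"az":4.2,"fingers":-1},{"dx":-0.001,"dy":0.005,"dz":0.003,"ax":0,"ay":0,"az":7.2,"fingers":-1},{"dx":-0.0005,"dy":0.007,"dz":0.003,"ax":0,"ay":0,"az":9.2,"fingers":-1},{"dx":-0.0005,"dy":0.009,"dz":0.003,"ax":0,"ay":0,"az":11.2,"fingers":-1},{"dx":-0.0005,"dy":0.009,"dz":0.003,"ax":0,"ay":0,"az":11.2,"fingers":-1}]'
python3 look.py w3
```

```text
time: 4.9
tool_pos: [0.6029, -0.0328, 0.0753]
tcp_rot: [-3.12, -0.369, -0.007]
wrist_force: [0.2, -0.0, -0.8]
width: -0.002
t 4.9 p [ 0.6029 -0.0328  0.0753] yawY -76.5 tilt 0.24 F [ 0.2 -0.  -0.8] T [-0.01  0.01  0.05] w -0.002 q6 1.24
stud 0 [nan nan nan]
nut 106 ((548.7476806640625, -46.323204040527344), 5.389184474945068)
pin 508 [ 0.58440941 -0.01386163  0.09372415] [0.00926743 0.0059563  0.0041678 ]
rib 0  nut grey pct [42.  52.  57.  81.9]
[340 325]
crop origin 210 200look.py:9: RuntimeWarning: Mean of empty slice.
  stud=m&(X[:,2]>.0975)&(g<.03); print('stud',stud.sum(),X[stud].mean(0))
  ret = um.true_divide(
```

View pics/w3.png

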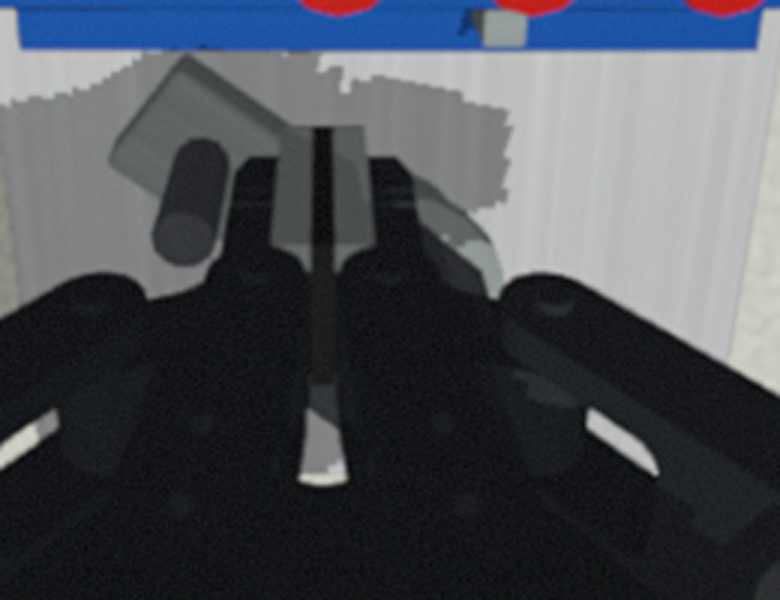

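The pin (left, around (190,200)) is untouched. The fingers swept past it while still coming down, because the arm lags its rows. I'll lift, go back and settle at depth before pushing.

```bash
cat >> h.py <<'E'
def pol(a,z,r=.05): return (*(S+r*np.array([np.cos(np.deg2rad(a)),np.sin(np.deg2rad(a))])),z,a-15.5-90)
E
python3 - <<'E'
from h import *
rel([pol(99,.12,.05),pol(99,.073,.05)])
E
```

```text
mm [-44.1 -36.8 -45.1] deg [  0.2  -0.2 -70. ]
mm [-44.3 -36.8   1.9] deg [  0.2  -0.2 -70. ]
```

```bash
python3 -m inch '[{"dx":0,"dy":0,"dz":-0.045,"ax":0,"ay":0,"az":0,"fingers":-1},{"dx":0,"dy":0,"dz":-0.045,"ax":0,"ay":0,"az":0,"fingers":-1},{"dx":-0.044,"dy":-0.037,"dz":-0.045,"ax":0,"ay":0,"az":-70,"fingers":-1},{"dx":-0.044,"dy":-0.037,"dz":-0.045,"ax":0,"ay":0,"az":-70,"fingers":-1},{"dx":-0.044,"dy":-0.037,"dz":-0.045,"ax":0,"ay":0,"az":-70,"fingers":-1},{"dx":-0.044,"dy":-0.037,"dz":-0.045,"ax":0,"ay":0,"az":-70,"fingers":-1},{"dx":-0.044,"dy":-0.037,"dz":-0.045,"ax":0,"ay":0,"az":-70,"fingers":-1},{"dx":-0.044,"dy":-0.037,"dz":-0.045,"ax":0,"ay":0,"az":-70,"fingers":-1},{"dx":-0.044,"dy":-0.037,"dz":-0.045,"ax":0,"ay":0,"az":-70,"fingers":-1},{"dx":-0.044,"dy":-0.037,"dz":-0.045,"ax":0,"ay":0,"az":-70,"fingers":-1},{"dx":-0.044,"dy":-0.037,"dz":0.002,"ax":0,"ay":0,"az":-70,"fingers":-1},{"dx":-0.044,"dy":-0.037,"dz":0.002,"ax":0,"ay":0,"az":-70,"fingers":-1},{"dx":-0.044,"dy":-0.037,"dz":0.002,"ax":0,"ay":0,"az":-70,"fingers":-1}]'
python3 - <<'E'
from h import *
st(); rel([pol(a,.073) for a in (90,80,70,60,50,40,35,31,28,26)])
E
```

```text
time: 6.58
tool_pos: [0.5515, -0.007, 0.0733]
tcp_rot: [2.343, 2.09, 0.005]
wrist_force: [-0.1, -0.7, 0.6]
width: 0.002
t 6.58 p [ 0.5515 -0.007   0.0733] yawY -6.5 tilt 0.21 F [-0.1 -0.7  0.6] T [ 0.   -0.03  0.03] w 0.002 q6 0.05
mm [1.2 7.5 0.4] deg [ 0.2 -0.1  9. ]
mm [ 1.4 16.2  0.4] deg [ 0.2 -0.1 19. ]
mm [ 0.2 24.8  0.4] deg [ 0.2 -0.1 29. ]
mm [-2.6 33.1  0.5] deg [ 0.2 -0.1 39. ]
mm [-6.8 40.7  0.5] deg [ 0.2 -0.1 49. ]
mm [-12.2  47.5   0.5] deg [ 0.2 -0.2 59. ]
mm [-15.3  50.6   0.5] deg [ 0.1 -0.2 64. ]
mm [-18.   52.8   0.5] deg [ 0.1 -0.2 68. ]
mm [-20.1  54.3   0.5] deg [ 0.1 -0.2 71. ]
mm [-21.6  55.3   0.5] deg [ 0.1 -0.2 73. ]
```

```bash
python3 -m inch '[{"dx":0.001,"dy":0.0075,"dz":0,"ax":0,"ay":0,"az":9,"fingers":-1},{"dx":0.001,"dy":0.016,"dz":0,"ax":0,"ay":0,"az":19,"fingers":-1},{"dx":0,"dy":0.025,"dz":0,"ax":0,"ay":0,"az":29,"fingers":-1},{"dx":-0.0025,"dy":0.033,"dz":0,"ax":0,"ay":0,"az":39,"fingers":-1},{"dx":-0.007,"dy":0.0405,"dz":0,"ax":0,"ay":0,"az":49,"fingers":-1},{"dx":-0.012,"dy":0.0475,"dz":0,"ax":0,"ay":0,"az":59,"fingers":-1},{"dx":-0.012,"dy":0.0475,"dz":0,"ax":0,"ay":0,"az":59,"fingers":-1},{"dx":-0.012,"dy":0.0475,"dz":0,"ax":0,"ay":0,"az":59,"fingers":-1}]'
python3 - <<'E'
from h import *
st(); rel([pol(a,.073) for a in (37,34,32,30,28,26)])
p,d=bot.read_camera('top')
for m in bot.masks_of('top','clamp')[:1]:
    X,u,v=pts('top',d,m['region']); X=X[X[:,2]>.05]; print(m['p'],X.mean(0), (np.rad2deg(np.arctan2(*(X.mean(0)[:2]-S)[::-1]))-13.3))
E
```

```text
time: 7.58
tool_pos: [0.5978, -0.0243, 0.0746]
tcp_rot: [3.069, 0.67, 0.008]
wrist_force: [-0.2, -0.1, -0.3]
width: 0.004
t 7.58 p [ 0.5978 -0.0243  0.0746] yawY -65.4 tilt 0.29 F [-0.2 -0.1 -0.3] T [-0.01 -0.02  0.02] w 0.004 q6 1.06
mm [0.  2.6 1.6] deg [ 0.1 -0.3  3.1]
mm [0.5 5.1 1.6] deg [ 0.1 -0.3  6.1]
mm [0.8 6.9 1.6] deg [ 0.1 -0.3  8.1]
mm [1.  8.6 1.6] deg [ 0.1 -0.3 10.1]
mm [ 1.1 10.3  1.6] deg [ 0.1 -0.3 12.1]
mm [ 1.2 12.1  1.6] deg [ 0.1 -0.3 14.1]
```

```bash
python3 -m inch '[{"dx":0,"dy":0.0026,"dz":0.0015,"ax":0,"ay":0,"az":3,"fingers":-1},{"dx":0.0005,"dy":0.005,"dz":0.0015,"ax":0,"ay":0,"az":6,"fingers":-1},{"dx":0.001,"dy":0.007,"dz":0.0015,"ax":0,"ay":0,"az":8,"fingers":-1},{"dx":0.001,"dy":0.0086,"dz":0.0015,"ax":0,"ay":0,"az":10,"fingers":-1},{"dx":0.001,"dy":0.0086,"dz":0.0015,"ax":0,"ay":0,"az":10,"fingers":-1}]'
python3 - <<'E'
from h import *
st(); rel([pol(a,.073) for a in (28,26,24,22,20)])
p,d=bot.read_camera('wrist'); cv2.imwrite('pics/w4.png',p)
E
```

```text
time: 8.3
tool_pos: [0.6018, -0.0316, 0.0726]
tcp_rot: [-3.116, -0.399, -0.007]
wrist_force: [-0.8, -0.8, 0.1]
width: -0.005
t 8.3 p [ 0.6018 -0.0316  0.0726] yawY -75.4 tilt 0.24 F [-0.8 -0.8  0.1] T [0.01 0.03 0.03] w -0.005 q6 1.22
mm [ 0.9  1.9 -0.4] deg [ 0.  -0.2  2.1]
mm [ 1.3  3.6 -0.4] deg [ 0.  -0.2  4.1]
mm [ 1.6  5.3 -0.4] deg [ 0.  -0.2  6.1]
mm [ 1.8  7.  -0.4] deg [ 0.  -0.2  8.1]
mm [ 2.   8.8 -0.4] deg [ 0.  -0.2 10.1]
```

View pics/w4.png

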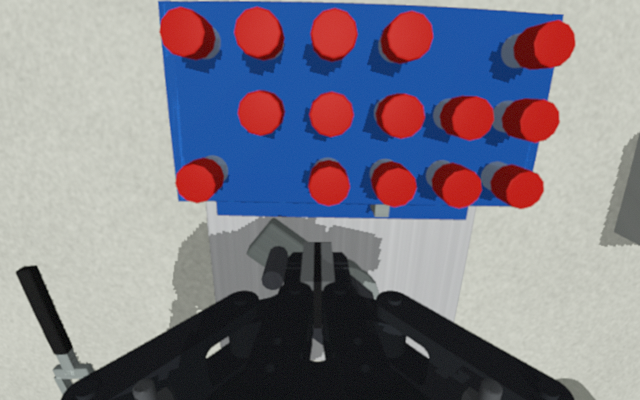

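Run:
```python
from h import *
p,d=bot.read_camera('wrist'); np.save('w5.npy',d)
c=bot.get_calibration('wrist')
X,u,v=pts('wrist',d)
I=np.zeros((400,640,3)); I[v,u]=X
for y in range(225,300,6):
    print(y,[tuple((I[y,x]*1000).astype(int)) for x in range(250,360,9)])
print(proj('wrist',[[.580,-.0107,.095],[.6077,-.0452,.095],[*S,.093],[.6018,-.0316,.0726]]))
```

```text
225 [(np.int64(585), np.int64(10), np.int64(44)), (np.int64(586), np.int64(4), np.int64(44)), (np.int64(595), np.int64(-2), np.int64(61)), (np.int64(597), np.int64(-7), np.int64(61)), (np.int64(590), np.int64(-12), np.int64(43)), (np.int64(592), np.int64(-18), np.int64(43)), (np.int64(593), np.int64(-24), np.int64(43)), (np.int64(595), np.int64(-30), np.int64(43)), (np.int64(596), np.int64(-36), np.int64(43)), (np.int64(598), np.int64(-41), np.int64(43)), (np.int64(600), np.int64(-47), np.int64(45)), (np.int64(601), np.int64(-53), np.int64(44)), (np.int64(603), np.int64(-59), np.int64(44))]
231 [(np.int64(580), np.int64(9), np.int64(44)), (np.int64(582), np.int64(3), np.int64(44)), (np.int64(593), np.int64(-3), np.int64(64)), (np.int64(594), np.int64(-8), np.int64(63)), (np.int64(594), np.int64(-13), np.int64(61)), (np.int64(587), np.int64(-19), np.int64(43)), (np.int64(589), np.int64(-25), np.int64(43)), (np.int64(591), np.int64(-31), np.int64(44)), (np.int64(592), np.int64(-36), np.int64(44)), (np.int64(594), np.int64(-42), np.int64(44)), (np.int64(595), np.int64(-48), np.int64(44)
[... 6169 characters left out ...]
4(-5), np.int64(147)), (np.int64(531), np.int64(-6), np.int64(44)), (np.int64(532), np.int64(-12), np.int64(44)), (np.int64(609), np.int64(-14), np.int64(146)), (np.int64(610), np.int64(-17), np.int64(146)), (np.int64(611), np.int64(-20), np.int64(147)), (np.int64(611), np.int64(-24), np.int64(146)), (np.int64(607), np.int64(-28), np.int64(139)), (np.int64(608), np.int64(-31), np.int64(139)), (np.int64(614), np.int64(-32), np.int64(147)), (np.int64(615), np.int64(-36), np.int64(146)), (np.int64(616), np.int64(-38), np.int64(147)), (np.int64(616), np.int64(-41), np.int64(147))]
[[268.77212098 281.1223678 ]
 [346.51428234 250.46497541]
 [341.4328003  327.57476052]
 [317.58015158 235.57735637]]
```

Measured from depth, the shut fingertips are at z≈0.101 while the TCP reads 0.073. So the real tips are about 28 mm above the nominal TCP, and both sweeps passed over the pin. I'll redo the push about 26 mm deeper.

Run:
```python
from h import *
rel([pol(99,.11,.05),pol(99,.048,.05)])
```

```text
mm [-42.7 -36.2 -37.7] deg [  0.2  -0.2 -68.9]
mm [-42.9 -36.2  24.3] deg [  0.2  -0.2 -68.9]
```

```bash
python3 -m inch '[{"dx":0,"dy":0,"dz":-0.03,"ax":0,"ay":0,"az":0,"fingers":-1},{"dx":-0.043,"dy":-0.036,"dz":-0.03,"ax":0,"ay":0,"az":-69,"fingers":-1},{"dx":-0.043,"dy":-0.036,"dz":-0.03,"ax":0,"ay":0,"az":-69,"fingers":-1},{"dx":-0.043,"dy":-0.036,"dz":-0.03,"ax":0,"ay":0,"az":-69,"fingers":-1},{"dx":-0.043,"dy":-0.036,"dz":-0.03,"ax":0,"ay":0,"az":-69,"fingers":-1},{"dx":-0.043,"dy":-0.036,"dz":-0.03,"ax":0,"ay":0,"az":-69,"fingers":-1},{"dx":-0.043,"dy":-0.036,"dz":-0.03,"ax":0,"ay":0,"az":-69,"fingers":-1},{"dx":-0.043,"dy":-0.036,"dz":-0.03,"ax":0,"ay":0,"az":-69,"fingers":-1},{"dx":-0.043,"dy":-0.036,"dz":-0.01,"ax":0,"ay":0,"az":-69,"fingers":-1},{"dx":-0.043,"dy":-0.036,"dz":0.024,"ax":0,"ay":0,"az":-69,"fingers":-1},{"dx":-0.043,"dy":-0.036,"dz":0.024,"ax":0,"ay":0,"az":-69,"fingers":-1},{"dx":-0.043,"dy":-0.036,"dz":0.024,"ax":0,"ay":0,"az":-69,"fingers":-1}]'
python3 - <<'E'
from h import *
st(); rel([pol(a,.048) for a in (90,80,70,60,50,40,35,31,28,26)])
E
```

```text
time: 9.9
tool_pos: [0.5516, -0.0075, 0.0491]
tcp_rot: [2.34, 2.092, 0.006]
wrist_force: [0.9, 0.5, 0.1]
width: -0.0
t 9.9 p [ 0.5516 -0.0075  0.0491] yawY -6.4 tilt 0.27 F [0.9 0.5 0.1] T [-0.03  0.   -0.  ] w -0.0 q6 0.05
mm [1.6 7.2 1.1] deg [ 0.3 -0.1  9.1]
mm [ 1.8 15.9  1.2] deg [ 0.2 -0.1 19.1]
mm [ 0.5 24.6  1.2] deg [ 0.2 -0.1 29.1]
mm [-2.2 32.8  1.2] deg [ 0.2 -0.2 39.1]
mm [-6.4 40.5  1.3] deg [ 0.2 -0.2 49.1]
mm [-11.9  47.3   1.3] deg [ 0.2 -0.2 59.1]
mm [-15.   50.3   1.3] deg [ 0.2 -0.2 64.1]
mm [-17.7  52.5   1.3] deg [ 0.2 -0.2 68.1]
mm [-19.8  54.    1.3] deg [ 0.2 -0.2 71.1]
mm [-21.3  55.    1.3] deg [ 0.2 -0.2 73.1]
```

```bash
python3 -m inch '[{"dx":0.0015,"dy":0.007,"dz":0.001,"ax":0,"ay":0,"az":9,"fingers":-1},{"dx":0.002,"dy":0.016,"dz":0.001,"ax":0,"ay":0,"az":19,"fingers":-1},{"dx":0.0005,"dy":0.0245,"dz":0.001,"ax":0,"ay":0,"az":29,"fingers":-1},{"dx":-0.002,"dy":0.033,"dz":0.001,"ax":0,"ay":0,"az":39,"fingers":-1},{"dx":-0.0065,"dy":0.0405,"dz":0.001,"ax":0,"ay":0,"az":49,"fingers":-1},{"dx":-0.012,"dy":0.0475,"dz":0.001,"ax":0,"ay":0,"az":59,"fingers":-1},{"dx":-0.015,"dy":0.0505,"dz":0.001,"ax":0,"ay":0,"az":64,"fingers":-1},{"dx":-0.015,"dy":0.0505,"dz":0.001,"ax":0,"ay":0,"az":64,"fingers":-1}]'
python3 - <<'E'
from h import *
st(); rel([pol(a,.048) for a in (33,31,29,27,25,23)])
p,d=bot.read_camera('wrist')
X,u,v=pts('wrist',d); g=np.hypot(X[:,0]-S[0],X[:,1]-S[1]); a=np.rad2deg(np.arctan2(X[:,1]-S[1],X[:,0]-S[0]))-13.3
M=R.from_rotvec(bot.read_state()['tcp_rot']).as_matrix(); t=np.array(bot.read_state()['tool_pos'])
L=(X-t)@M
m=(X[:,2]>.07)&(X[:,2]<.097)&(g>.035)&(g<.065)&(abs(L[:,1])>.011); print('pin',m.sum(),X[m].mean(0),np.percentile(a[m],[10,50,90]))
b=(X[:,2]>.059)&(X[:,2]<.0665)&(g>.03)&(g<.07); print('bar',b.sum(),X[b].mean(0),np.percentile(a[b],[5,50,95]))
E
```

```text
time: 10.9
tool_pos: [0.6016, -0.0281, 0.05]
tcp_rot: [3.095, 0.536, 0.012]
wrist_force: [0.3, 1.0, 0.3]
width: 0.003
t 10.9 p [ 0.6016 -0.0281  0.05  ] yawY -70.3 tilt 0.43 F [0.3 1.  0.3] T [ 0.17 -0.01 -0.03] w 0.003 q6 1.14
mm [-1.1  1.1  2. ] deg [ 0.1 -0.4  2.2]
mm [-0.7  2.8  2. ] deg [ 0.1 -0.4  4.2]
mm [-0.4  4.5  2. ] deg [ 0.1 -0.4  6.2]
mm [-0.1  6.3  2. ] deg [ 0.1 -0.4  8.2]
mm [0. 8. 2.] deg [ 0.1 -0.4 10.2]
mm [0.2 9.7 2. ] deg [ 0.1 -0.4 12.2]
pin 1126 [ 0.61006163 -0.04184119  0.08823748] [-4.78489209  0.57042959  7.64694935]
bar 990 [ 0.61152111 -0.04686984  0.06409136] [-17.25448807  -5.57005833  11.73318163]
```

The bar is moving now. I'll push gently on to the stop.

```bash
python3 -m inch '[{"dx":-0.001,"dy":0.0015,"dz":0.001,"ax":0,"ay":0,"az":2.2,"fingers":-1},{"dx":-0.001,"dy":0.003,"dz":0.001,"ax":0,"ay":0,"az":4.2,"fingers":-1},{"dx":-0.0005,"dy":0.0045,"dz":0.001,"ax":0,"ay":0,"az":6.2,"fingers":-1},{"dx":-0.0005,"dy":0.0045,"dz":0.001,"ax":0,"ay":0,"az":6.2,"fingers":-1}]'
python3 - <<'E'
from h import *
st(); rel([pol(a,.048) for a in (29,27,25,23)])
p,d=bot.read_camera('wrist')
cv2.imwrite('pics/w6.png',cv2.resize(p[180:300,210:430],None,fx=3,fy=3))
E
```

```text
time: 11.45
tool_pos: [0.6029, -0.0282, 0.0499]
tcp_rot: [-3.114, -0.367, -0.014]
wrist_force: [-0.5, 14.4, 3.1]
width: 0.003
t 11.45 p [ 0.6029 -0.0282  0.0499] yawY -76.6 tilt 0.61 F [-0.5 14.4  3.1] T [2.25 0.03 0.09] w 0.003 q6 1.24
mm [-1.2  4.1  1.9] deg [-0.3 -0.6 -0.1]
mm [-0.8  5.8  1.8] deg [-0.3 -0.6  1.9]
mm [-0.4  7.5  1.8] deg [-0.3 -0.5  3.9]
mm [-0.1  9.2  1.8] deg [-0.3 -0.5  5.9]
```

View pics/w6.png

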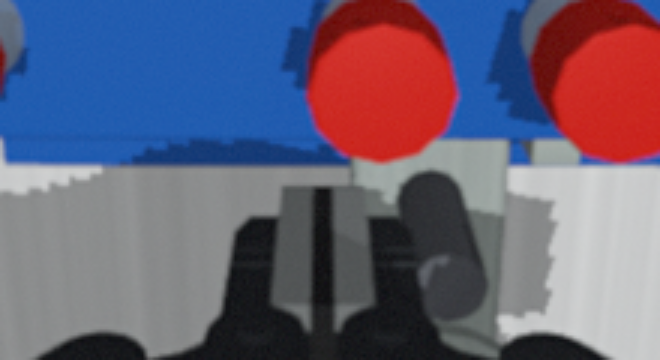

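The bar lies along the shaker's +x beside the stop block (545,150), with the pin at (445,240) against the fingers. The 14 N reaction confirms the stop. Next, back off and look straight down at the nut.

```bash
python3 -m inch '[{"dx":0,"dy":-0.02,"dz":0,"ax":0,"ay":0,"az":0,"fingers":-1},{"dx":0,"dy":-0.02,"dz":-0.06,"ax":0,"ay":0,"az":0,"fingers":-1},{"dx":0,"dy":-0.02,"dz":-0.12,"ax":0,"ay":0,"az":0,"fingers":-1},{"dx":-0.04,"dy":0.015,"dz":-0.17,"ax":0,"ay":0,"az":-50,"fingers":0.2},{"dx":-0.04,"dy":0.015,"dz":-0.17,"ax":0,"ay":0,"az":-50,"fingers":0.2},{"dx":-0.04,"dy":0.015,"dz":-0.17,"ax":0,"ay":0,"az":-50,"fingers":0.2},{"dx":-0.04,"dy":0.015,"dz":-0.17,"ax":0,"ay":0,"az":-50,"fingers":0.2},{"dx":-0.04,"dy":0.015,"dz":-0.17,"ax":0,"ay":0,"az":-50,"fingers":0.2},{"dx":-0.04,"dy":0.015,"dz":-0.17,"ax":0,"ay":0,"az":-50,"fingers":0.2},{"dx":-0.04,"dy":0.015,"dz":-0.17,"ax":0,"ay":0,"az":-50,"fingers":0.2}]'
cat > nut.py <<'E'
from h import *
from scipy.optimize import minimize
import sys
st()
p,d=bot.read_camera('wrist'); n=sys.argv[1]; cv2.imwrite(f'pics/{n}.png',p)
X,u,v=pts('wrist',d); gray=cv2.cvtColor(p,cv2.COLOR_BGR2GRAY)[v,u]
r=np.hypot(X[:,0]-S[0],X[:,1]-S[1])
m=(X[:,2]>.089)&(X[:,2]<.106)&(r<.03); P=X[m][:,:2]
stud=m&(X[:,2]>.0975); print('stud',stud.sum(),X[stud].mean(0).round(4))
# hex fit: support widths per direction (flat-to-flat 36)
best=[]
for a in np.arange(0,60,.5):
    w=[];c=[]
    for k in range(3):
        t=np.deg2rad(a+60*k); q=P@[np.cos(t),np.sin(t)]; lo,hi=np.percentile(q,[1,99]); w.append(hi-lo); c.append((hi+lo)/2)
    best.append((sum(w),a,np.round(w,4)))
print('flat normals (world, mod 60) best',sorted(best,key=lambda b:b[0])[:3])
lo,hi=P.min(0),P.max(0); print('bbox centre',(lo+hi)/2,hi-lo,len(P))
rib=m&(gray>125)&(r>.008); q=X[rib][:,:2]; print('rib',len(q),q.mean(0))
for c in (S,X[stud][:,:2].mean(0)): 
    e=q.mean(0)-c; print('rib ang shaker',np.rad2deg(np.arctan2(e[1],e[0]))-13.3)
pin=(X[:,2]>.090)&(X[:,2]<.097)&(r>.038)&(r<.062)
if pin.sum(): e=X[pin].mean(0)[:2]-S; print('pin',pin.sum(),X[pin].mean(0).round(4),'clamp',np.arctan2(e[1],e[0])-SY)
E
python3 nut.py w7
```

```text
time: 12.75
tool_pos: [0.566, -0.0531, 0.2195]
tcp_rot: [-2.673, -1.649, -0.017]
wrist_force: [0.5, 1.1, -0.4]
width: 0.598
t 12.75 p [ 0.566  -0.0531  0.2195] yawY -26.6 tilt 0.61 F [ 0.5  1.1 -0.4] T [-0.02  0.02  0.04] w 0.598 q6 0.32
stud 332 [ 0.56   -0.0576  0.0992]
flat normals (world, mod 60) best [(np.float64(0.10522885512074281), np.float64(34.5), array([0.0355, 0.0353, 0.0345])), (np.float64(0.10525274488846884), np.float64(34.0), array([0.0355, 0.0353, 0.0345])), (np.float64(0.10529664478532004), np.float64(35.0), array([0.0355, 0.0353, 0.0345]))]
bbox centre [ 0.55985419 -0.05793764] [0.04080332 0.03654396] 1200
rib 37 [ 0.56742833 -0.04795729]
rib ang shaker 32.7489043550252
rib ang shaker 39.09883983033755
pin 133 [ 0.6084 -0.046   0.094 ] clamp -0.018961965915815254
```

```bash
sed -i 's/^S=.*/S=np.array([.5597,-.0573]); SY=np.deg2rad(13.3)/' h.py
python3 - <<'E'
from h import *
rel([(*S,.12,-25.5),(*S,.041,-25.5)])
E
```

```text
mm [-7.5 -4.2 99.4] deg [ 0.3 -0.5 -1.1]
mm [ -8.2  -4.6 178.4] deg [ 0.3 -0.5 -1.1]
```

View pics/w7.png

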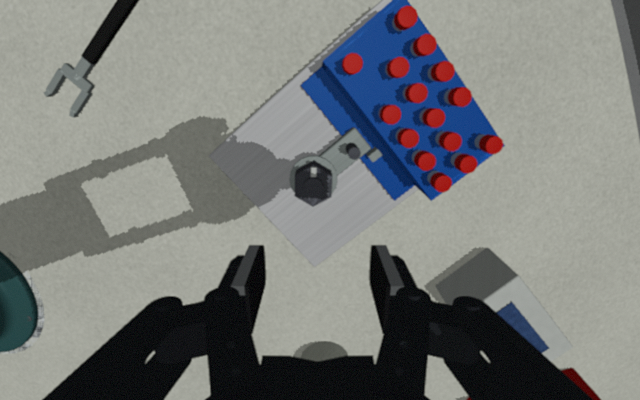

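The bar is closed against the block. The nut at (313,183) has its flats facing left and right, square to the open fingers, and its rib points up (tool +x, 64.5° world). So about 51° clockwise remains to finger-tight. Descending.

```bash
python3 -m inch '[{"dx":-0.0075,"dy":-0.0042,"dz":0.05,"ax":0.3,"ay":-0.5,"az":-1.1,"fingers":0.2},{"dx":-0.0075,"dy":-0.0042,"dz":0.099,"ax":0.3,"ay":-0.5,"az":-1.1,"fingers":0.2},{"dx":-0.0075,"dy":-0.0042,"dz":0.099,"ax":0.3,"ay":-0.5,"az":-1.1,"fingers":0.2},{"dx":-0.008,"dy":-0.0045,"dz":0.12,"ax":0.3,"ay":-0.5,"az":-1.1,"fingers":0.2},{"dx":-0.008,"dy":-0.0045,"dz":0.14,"ax":0.3,"ay":-0.5,"az":-1.1,"fingers":0.2},{"dx":-0.008,"dy":-0.0045,"dz":0.16,"ax":0.3,"ay":-0.5,"az":-1.1,"fingers":0.2},{"dx":-0.008,"dy":-0.0045,"dz":0.176,"ax":0.3,"ay":-0.5,"az":-1.1,"fingers":0.2},{"dx":-0.008,"dy":-0.0045,"dz":0.176,"ax":0.3,"ay":-0.5,"az":-1.1,"fingers":0.2}]' 30
python3 - <<'E'
from h import *
st(); rel([(*S,.041,-25.5)])
E
```

```text
time: 13.8
tool_pos: [0.5597, -0.0571, 0.0433]
tcp_rot: [-2.656, -1.675, 0.001]
wrist_force: [0.7, -0.4, -1.3]
width: 0.601
t 13.8 p [ 0.5597 -0.0571  0.0433] yawY -25.5 tilt 0.08 F [ 0.7 -0.4 -1.3] T [-0.02  0.02  0.03] w 0.601 q6 0.3
mm [-0.2  0.1  2.3] deg [-0.1 -0.  -0. ]
```

Now close on the nut.

```bash
python3 -m inch '[{"dx":0,"dy":0,"dz":0.001,"ax":0,"ay":0,"az":0,"fingers":-1},{"dx":0,"dy":0,"dz":0.001,"ax":0,"ay":0,"az":0,"fingers":-1},{"dx":0,"dy":0,"dz":0.001,"ax":0,"ay":0,"az":0,"fingers":-1},{"dx":0,"dy":0,"dz":0.001,"ax":0,"ay":0,"az":0,"fingers":-1}]' 30
python3 - <<'E'
from h import *
st()
E
```

```text
time: 14.3
tool_pos: [0.5601, -0.0569, 0.044]
tcp_rot: [-2.657, -1.674, -0.001]
wrist_force: [-3.0, 2.4, 5.7]
width: 0.417
t 14.3 p [ 0.5601 -0.0569  0.044 ] yawY -25.6 tilt 0.07 F [-3.   2.4  5.7] T [ 0.23  0.59 -0.13] w 0.417 q6 0.3
```

Gripped: the opening of 35.4 mm matches the 36 mm flats. Turning clockwise.

```bash
python3 -m inch '[{"dx":0,"dy":0,"dz":0,"ax":0,"ay":0,"az":8,"fingers":-1},{"dx":0,"dy":0,"dz":0,"ax":0,"ay":0,"az":16,"fingers":-1},{"dx":0,"dy":0,"dz":0,"ax":0,"ay":0,"az":24,"fingers":-1},{"dx":0,"dy":0,"dz":0,"ax":0,"ay":0,"az":32,"fingers":-1},{"dx":0,"dy":0,"dz":0,"ax":0,"ay":0,"az":40,"fingers":-1},{"dx":0,"dy":0,"dz":0,"ax":0,"ay":0,"az":44,"fingers":-1},{"dx":0,"dy":0,"dz":0,"ax":0,"ay":0,"az":44,"fingers":-1}]' 
python3 -c "
from h import *
st()"
python3 -m inch '[{"dx":0,"dy":0,"dz":0,"ax":0,"ay":0,"az":4,"fingers":-1},{"dx":0,"dy":0,"dz":0,"ax":0,"ay":0,"az":4,"fingers":-1}]'
python3 -c "
from h import *
st()"
python3 -m inch '[{"dx":0,"dy":0,"dz":0,"ax":0,"ay":0,"az":3,"fingers":-1},{"dx":0,"dy":0,"dz":0,"ax":0,"ay":0,"az":3,"fingers":-1}]'
python3 -c "
from h import *
st()"
```

```text
time: 15.18
tool_pos: [0.5607, -0.0575, 0.0442]
tcp_rot: [-3.092, -0.558, -0.002]
wrist_force: [1.6, -3.5, -4.5]
width: 0.418
t 15.18 p [ 0.5607 -0.0575  0.0442] yawY -69.5 tilt 0.06 F [ 1.6 -3.5 -4.5] T [-0.45 -0.3  -0.18] w 0.418 q6 1.07
time: 15.42
tool_pos: [0.5607, -0.0576, 0.0442]
tcp_rot: [-3.109, -0.452, -0.002]
wrist_force: [-0.6, -1.1, -4.6]
width: 0.417
t 15.43 p [ 0.5607 -0.0576  0.0442] yawY -73.4 tilt 0.07 F [-0.6 -1.1 -4.6] T [-0.21 -0.1  -0.14] w 0.417 q6 1.13
time: 15.68
tool_pos: [0.5609, -0.0577, 0.0442]
tcp_rot: [3.119, 0.375, 0.003]
wrist_force: [2.0, -1.2, -4.8]
width: 0.417
t 15.68 p [ 0.5609 -0.0577  0.0442] yawY -76.3 tilt 0.09 F [ 2.  -1.2 -4.8] T [-0.16 -0.26  0.11] w 0.417 q6 1.18
```

```bash
python3 -m inch '[{"dx":0,"dy":0,"dz":0,"ax":0,"ay":0,"az":2,"fingers":-1},{"dx":0,"dy":0,"dz":0,"ax":0,"ay":0,"az":2,"fingers":-1}]'
python3 -c "
from h import *
st()"
python3 -m inch '[{"dx":0,"dy":0,"dz":0,"ax":0,"ay":0,"az":2,"fingers":-1},{"dx":0,"dy":0,"dz":0,"ax":0,"ay":0,"az":2,"fingers":-1}]'
python3 -c "
from h import *
st()"
```

```text
time: 15.92
tool_pos: [0.5609, -0.0577, 0.0442]
tcp_rot: [3.125, 0.321, 0.003]
wrist_force: [0.4, -1.4, -4.1]
width: 0.415
t 15.93 p [ 0.5609 -0.0577  0.0442] yawY -78.3 tilt 0.09 F [ 0.4 -1.4 -4.1] T [-0.21 -0.18  0.22] w 0.415 q6 1.22
time: 16.18
tool_pos: [0.561, -0.0578, 0.0442]
tcp_rot: [3.13, 0.265, 0.003]
wrist_force: [0.8, -1.7, -4.9]
width: 0.412
t 16.18 p [ 0.561  -0.0578  0.0442] yawY -80.3 tilt 0.1 F [ 0.8 -1.7 -4.9] T [-0.32 -0.18  0.16] w 0.412 q6 1.25
```

The torque stepped up after about 51° of turn, as expected at finger-tight. Release, rise and check.

```bash
python3 -m inch '[{"dx":0,"dy":0,"dz":0,"ax":0,"ay":0,"az":0,"fingers":0.2},{"dx":0,"dy":0,"dz":0,"ax":0,"ay":0,"az":0,"fingers":0.2},{"dx":0,"dy":0,"dz":0,"ax":0,"ay":0,"az":0,"fingers":0.2},{"dx":0,"dy":0,"dz":-0.06,"ax":0,"ay":0,"az":0,"fingers":0.2},{"dx":0,"dy":0,"dz":-0.12,"ax":0,"ay":0,"az":0,"fingers":0.2},{"dx":0,"dy":0,"dz":-0.175,"ax":0,"ay":0,"az":0,"fingers":0.2},{"dx":0,"dy":0,"dz":-0.175,"ax":0,"ay":0,"az":0,"fingers":0.2},{"dx":0,"dy":0,"dz":-0.175,"ax":0,"ay":0,"az":0,"fingers":0.2}]' 
python3 nut.py w8
python3 - <<'E'
from h import *
p,d=bot.read_camera('top')
for m in bot.masks_of('top','wrench'):
    X,u,v=pts('top',d,m['region']); X=X[(X[:,2]>.005)&(X[:,2]<.03)]
    c=X[:,:2].mean(0); 
    if c[1]>.25 and c[0]>.35:
        q=X[:,:2]-c; w,V=np.linalg.eigh(q.T@q); e=V[:,1]; e=e*np.sign(e[0]); s=q@e; t=q@[-e[1],e[0]]
        print('wrench',m['p'],c,'yaw',np.rad2deg(np.arctan2(e[1],e[0])),'ext',np.percentile(s,[.5,99.5]),'len',np.ptp(s))
        for a in np.arange(s.min(),s.max(),.02):
            k=(s>=a)&(s<a+.02); print(round(a,3),k.sum(),t[k].min().round(3),t[k].max().round(3),X[k,2].mean().round(3))
E
```

```text
time: 17.18
tool_pos: [0.5605, -0.0577, 0.2193]
tcp_rot: [3.13, 0.265, 0.003]
wrist_force: [0.1, 0.4, 0.0]
width: 0.602
t 17.18 p [ 0.5605 -0.0577  0.2193] yawY -80.3 tilt 0.12 F [0.1 0.4 0. ] T [ 0.02  0.02 -0.02] w 0.602 q6 1.25
stud 248 [ 0.559  -0.0579  0.0982]
flat normals (world, mod 60) best [(np.float64(0.10537326900833759), np.float64(35.0), array([0.0351, 0.0351, 0.0351])), (np.float64(0.10541872848773189), np.float64(34.5), array([0.0352, 0.0351, 0.0351])), (np.float64(0.10547956887647826), np.float64(36.5), array([0.0351, 0.0352, 0.0352]))]
bbox centre [ 0.55836015 -0.05798835] [0.04006864 0.03817211] 1205
rib 52 [ 0.57216071 -0.05615402]
rib ang shaker -8.045425598328428
rib ang shaker -5.722067552067285
pin 138 [ 0.6073 -0.0464  0.0926] clamp -0.006147909505161364
wrench 0.65 [0.43758646 0.3168808 ] yaw -8.432870871713494 ext [-0.11905031  0.10632987] len 0.22938489094280365
-0.121 70 -0.01 0.012 0.015
-0.101 72 -0.01 0.012 0.015
-0.081 73 -0.01 0.012 0.015
-0.061 73 -0.01 0.012 0.015
-0.041 72 -0.01 0.012 0.015
-0.021 68 -0.01 0.011 0.015
-0.001 64 -0.011 0.011 0.015
0.019 59 -0.009 0.01 0.013
0.039 154 -0.031 0.03 0.013
0.059 88 -0.032 0.032 0.013
0.079 80 -0.032 0.031 0.013
0.099 27 -0.031 0.03 0.013
```

The rib is now about 6–8° past the shaker's +x, so the nut is finger-tight with washer ≈0.1. Clamp reads about 0. The wrench origin is about (0.422,0.319) at yaw −8.4°, length 229 mm. Going to hover over its grip.

Run:
```python
from h import *
rel([(.4218,.3192,.08,-98.4)])
```

```text
mm [ -71.8 -394.3  137.4] deg [-0.   0.1 18.1]
```

```bash
python3 -m inch '[{"dx":-0.072,"dy":-0.394,"dz":0.05,"ax":0,"ay":0,"az":18.1,"fingers":0.1},{"dx":-0.072,"dy":-0.394,"dz":0.05,"ax":0,"ay":0,"az":18.1,"fingers":0.1},{"dx":-0.072,"dy":-0.394,"dz":0.05,"ax":0,"ay":0,"az":18.1,"fingers":0.1},{"dx":-0.072,"dy":-0.394,"dz":0.05,"ax":0,"ay":0,"az":18.1,"fingers":0.1},{"dx":-0.072,"dy":-0.394,"dz":0.05,"ax":0,"ay":0,"az":18.1,"fingers":0.1},{"dx":-0.072,"dy":-0.394,"dz":0.05,"ax":0,"ay":0,"az":18.1,"fingers":0.1},{"dx":-0.072,"dy":-0.394,"dz":0.1,"ax":0,"ay":0,"az":18.1,"fingers":0.1},{"dx":-0.072,"dy":-0.394,"dz":0.137,"ax":0,"ay":0,"az":18.1,"fingers":0.1},{"dx":-0.072,"dy":-0.394,"dz":0.137,"ax":0,"ay":0,"az":18.1,"fingers":0.1},{"dx":-0.072,"dy":-0.394,"dz":0.137,"ax":0,"ay":0,"az":18.1,"fingers":0.1}]'
cat > wr.py <<'E'
from h import *
import sys
st()
s=bot.read_state(); t=np.array(s['tool_pos']); M=R.from_rotvec(s['tcp_rot']).as_matrix()
p,d=bot.read_camera('wrist'); cv2.imwrite('pics/%s.png'%sys.argv[1],p)
X,u,v=pts('wrist',d); L=(X-t)@M
f=(abs(L[:,0])<.02)&(abs(L[:,1])<.06)&(L[:,2]>-.08)&(X[:,2]>.03)&(v>225)
print('finger tip: max tool z (mm) rel TCP',(np.percentile(L[f,2],[90,98,99.5])*1000).round(1),f.sum())
ms=bot.masks_of('wrist','wrench')
for m in ms[:3]:
    Q,uu,vv=pts('wrist',d,m['region']); Q=Q-0; l=(Q-t)@M
    print(m['p'],m['box'],len(Q),Q.mean(0).round(3),'z pct',np.percentile(Q[:,2],[5,50,95]).round(4))
    sel=l[:,2]>np.median(l[:,2])-.02; l=l[sel]
    h=(l[:,0]>.012)&(l[:,0]<.06)&(abs(l[:,1])<.03)
    if h.sum()>50:
        a=np.polyfit(l[h,0],l[h,1],1); print(' shank line: y0 mm',a[1]*1000,'slope deg',np.rad2deg(np.arctan(a[0])))
    j=l[:,0]>.085
    if j.sum()>30:
        print(' tip x max',np.percentile(l[:,0],99.5)*1000,'jaw y range',np.percentile(l[j,1],[.5,99.5])*1000, 'head outer mid', )
        for x in np.arange(.02,.14,.01):
            k=(l[:,0]>=x)&(l[:,0]<x+.01)
            if k.sum()>3: yy=np.sort(l[k,1]); g=np.diff(yy); i=g.argmax(); print('  x',round(x*1000),'y',(yy[[0,-1]]*1000).round(1),'gap',(yy[[i,i+1]]*1000).round(1) if g[i]>.01 else '-')
E
python3 wr.py w9
```

```text
time: 18.58
tool_pos: [0.4221, 0.3187, 0.0808]
tcp_rot: [-3.133, 0.231, 0.004]
wrist_force: [0.3, 1.3, -0.2]
width: 0.551
t 18.57 p [0.4221 0.3187 0.0808] yawY -98.4 tilt 0.13 F [ 0.3  1.3 -0.2] T [-0.03 -0.03  0.03] w 0.551 q6 2.32
finger tip: max tool z (mm) rel TCP [-40.7 -33.4 -30.8] 6572
0.83 [270.6, 18.9, 363.4, 306.9] 10046 [0.457 0.316 0.015] z pct [0.0134 0.0155 0.0174]
 shank line: y0 mm -3.4681308590393596 slope deg 1.9687477511135676
 tip x max 125.16445405237108 jaw y range [-33.15820914  30.98623127] head outer mid
  x 20 y [-13.9   9.1] gap -
  x 30 y [-13.    7.4] gap -
  x 40 y [-12.1   7.3] gap -
  x 50 y [-29.5  24.9] gap -
  x 60 y [-30.2  27.5] gap -
  x 70 y [-35.7  28.6] gap -
  x 80 y [-33.2  28.8] gap [-20.9  16.5]
  x 90 y [-33.1  30.9] gap [-20.8  16.6]
  x 100 y [-32.9  31.5] gap [-20.6  16.8]
  x 110 y [-33.9  31. ] gap [-20.4  16.9]
  x 120 y [-35.2  29.3] gap [-23.4  19.4]
0.62 [452.1, 102.9, 545.8, 284.0] 4753 [0.401 0.177 0.01 ] z pct [0.0036 0.0107 0.0126]
0.46 [320.8, 346.9, 338.9, 359.2] 172 [0.263 0.334 0.008] z pct [0.0023 0.0087 0.0114]
```

Seen from here the wrench is 2 mm to tool −y, turned 0.7°, and its origin is under the TCP as planned. The real tips are about 31 mm above the TCP at this opening, so I descend to TCP z ≈ −0.025.

```bash
python3 -m inch '[{"dx":0,"dy":-0.0022,"dz":0.05,"ax":0,"ay":0,"az":0.6,"fingers":0.1},{"dx":0,"dy":-0.0022,"dz":0.085,"ax":0,"ay":0,"az":0.6,"fingers":0.1},{"dx":0,"dy":-0.0022,"dz":0.1,"ax":0,"ay":0,"az":0.6,"fingers":0.1},{"dx":0,"dy":-0.0022,"dz":0.106,"ax":0,"ay":0,"az":0.6,"fingers":0.1},{"dx":0,"dy":-0.0022,"dz":0.106,"ax":0,"ay":0,"az":0.6,"fingers":0.1}]'
python3 -m inch '[{"dx":0,"dy":0,"dz":0.0005,"ax":0,"ay":0,"az":0,"fingers":-1},{"dx":0,"dy":0,"dz":0.0005,"ax":0,"ay":0,"az":0,"fingers":-1},{"dx":0,"dy":0,"dz":0.0005,"ax":0,"ay":0,"az":0,"fingers":-1},{"dx":0,"dy":0,"dz":0.0005,"ax":0,"ay":0,"az":0,"fingers":-1},{"dx":0,"dy":0,"dz":0.0005,"ax":0,"ay":0,"az":0,"fingers":-1}]' 80
python3 -c "
from h import *
st()"
```

```text
time: 19.3
tool_pos: [0.4249, 0.3223, -0.0225]
tcp_rot: [-3.128, 0.249, -0.003]
wrist_force: [1.0, -0.6, 1.1]
width: 0.552
time: 19.92
tool_pos: [0.4264, 0.3232, -0.0211]
tcp_rot: [-3.126, 0.248, -0.007]
wrist_force: [0.3, -1.9, 5.9]
width: 0.231
t 19.93 p [ 0.4264  0.3232 -0.0211] yawY -99.1 tilt 0.4 F [ 0.3 -1.9  5.9] T [-0.25  0.06 -0.03] w 0.231 q6 2.33
```

```bash
python3 -m inch '[{"dx":0,"dy":0,"dz":-0.04,"ax":0,"ay":0,"az":0,"fingers":-1},{"dx":0,"dy":0,"dz":-0.1,"ax":0,"ay":0,"az":0,"fingers":-1},{"dx":0,"dy":0,"dz":-0.12,"ax":0,"ay":0,"az":0,"fingers":-1},{"dx":0,"dy":0,"dz":-0.12,"ax":0,"ay":0,"az":0,"fingers":-1},{"dx":0,"dy":0,"dz":-0.12,"ax":0,"ay":0,"az":0,"fingers":-1}]'; python3 wr.py w10
```

```text
time: 20.55
tool_pos: [0.4246, 0.3218, 0.0975]
tcp_rot: [-3.128, 0.248, -0.004]
wrist_force: [-0.5, -0.9, -2.0]
width: 0.226
t 20.55 p [0.4246 0.3218 0.0975] yawY -99.1 tilt 0.27 F [-0.5 -0.9 -2. ] T [-0.04  0.02 -0.06] w 0.226 q6 2.33
finger tip: max tool z (mm) rel TCP [-35.3 -34.1 -31.4] 11157
0.96 [446.9, 102.2, 540.8, 274.4] 4238 [0.399 0.176 0.008] z pct [0.0022 0.0089 0.0106]
0.89 [231.4, 0.0, 397.8, 356.0] 22814 [0.474 0.314 0.129] z pct [0.1287 0.1311 0.1335]
 shank line: y0 mm 0.48370657407785844 slope deg -1.022910210023499
 tip x max 112.31916070472575 jaw y range [-36.11212731  60.01658992] head outer mid
  x 20 y [-41.2  17.9] gap [-40.3 -20. ]
  x 30 y [-56.1  54.7] gap [-55.4  -9.1]
  x 40 y [-56.9  53.5] gap [-55.7  -9.1]
  x 50 y [-63.3  54.7] gap [-56.2 -28.5]
  x 60 y [-63.3  33.1] gap [-62.9 -35.5]
  x 70 y [-63.5  30.4] gap [-63.3 -32. ]
  x 80 y [-64.3  30.4] gap [-19.5  18. ]
  x 90 y [-32.2  32.9] gap [-19.7  18. ]
  x 100 y [-32.2  60.4] gap [-19.5  17.9]
  x 110 y [-63.5  60.7] gap [-19.7  18. ]
  x 120 y [-36.4  60.3] gap [-36.1  32.5]
  x 130 y [-64.3  60.7] gap [-36.   32.5]
0.51 [341.3, 347.1, 346.2, 356.3] 52 [0.25  0.325 0.006] z pct [0.0003 0.0076 0.0096]
```

View pics/w10.png

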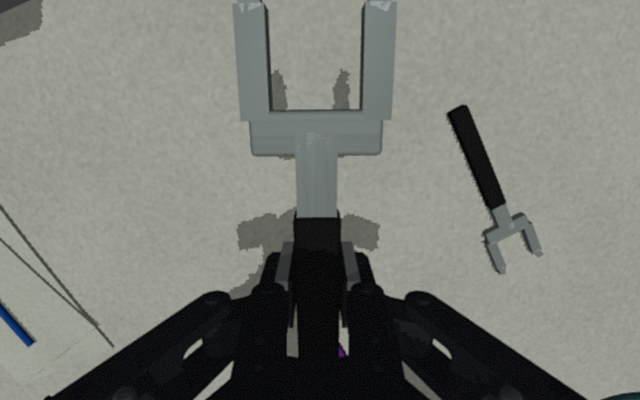

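The wrench is held by its grip and centred: jaw prongs at (250,60) and (378,60), crotch at row 110, no visible twist. I'll measure its pitch and the jaw centre, then compute the standoff.

```bash
sed -i 's/^S=.*/S=np.array([.5598,-.0576]); SY=np.deg2rad(13.3)/' h.py
cat >> h.py <<'E'
JX,JY=.0946,-.0008
def jaw(psi,back,z,c=None):
    """TCP pose with wrench yaw psi(deg world), jaw point 'back' m behind the stud"""
    a=np.deg2rad(psi); ex=np.array([np.cos(a),np.sin(a)]); ey=np.array([np.sin(a),-np.cos(a)])
    t=(S if c is None else c)-ex*(back+JX)-ey*JY
    return (*t,z,psi-90)
E
cat > held.py <<'E'
from h import *
s=bot.read_state(); t=np.array(s['tool_pos']); M=R.from_rotvec(s['tcp_rot']).as_matrix()
p,d=bot.read_camera('wrist'); X,u,v=pts('wrist',d); L=(X-t)@M
k=(abs(L[:,2]+.033)<.012)&(abs(L[:,1])<.012); 
for x in np.arange(.02,.09,.006):
    q=k&(L[:,0]>=x)&(L[:,0]<x+.006); print(round(x*1000),q.sum(),'top z mm',round(np.median(X[q,2])*1000,1) if q.sum() else '-')
print('crotch x pct',np.percentile(L[k,0],[98,99.5,100])*1000)
pr=(abs(L[:,2]+.033)<.012)&(abs(L[:,1])>.019)&(abs(L[:,1])<.033)&(L[:,0]>.08); print('prong tip x',np.percentile(L[pr,0],[99,100])*1000,'z',np.median(X[pr,2]), 'rows min',v[pr].min())
E
python3 held.py; python3 -c "
from h import *
st(); rel([jaw(5,.075,.13),jaw(5,.075,.055),jaw(5,0,.055)])"
```

```text
20 693 top z mm 132.5
26 521 top z mm 131.1
32 530 top z mm 131.0
38 554 top z mm 131.1
44 574 top z mm 131.1
50 675 top z mm 131.0
56 815 top z mm 131.0
62 866 top z mm 131.0
68 702 top z mm 130.6
74 0 top z mm -
80 0 top z mm -
86 0 top z mm -
crotch x pct [71.10880651 72.17551138 72.44044847]
prong tip x [112.55221131 115.10699387] z 0.1308748487220413 rows min 0
t 20.7 p [0.4244 0.3216 0.0968] yawY -99.1 tilt 0.19 F [-0.4  0.8 -2.2] T [ 0.03 -0.06 -0.03] w 0.225 q6 2.33
mm [ 29.3 395.  -34.4] deg [ -0.2  -0.1 -14.1]
mm [ 29.2 395.2  40.6] deg [ -0.2  -0.1 -14.1]
mm [101.9 377.   40.8] deg [ -0.2  -0.1 -14.1]
```

The wrench is level. Its crotch is 72.3 mm ahead of the TCP, which puts the jaw centre at 94.4. Going to the standoff above and behind the nut.

```bash
python3 -m inch '[{"dx":0.029,"dy":0.395,"dz":-0.035,"ax":-0.2,"ay":0,"az":-14.1,"fingers":-1},{"dx":0.029,"dy":0.395,"dz":-0.035,"ax":-0.2,"ay":0,"az":-14.1,"fingers":-1},{"dx":0.029,"dy":0.395,"dz":-0.035,"ax":-0.2,"ay":0,"az":-14.1,"fingers":-1},{"dx":0.029,"dy":0.395,"dz":-0.035,"ax":-0.2,"ay":0,"az":-14.1,"fingers":-1},{"dx":0.029,"dy":0.395,"dz":-0.035,"ax":-0.2,"ay":0,"az":-14.1,"fingers":-1},{"dx":0.029,"dy":0.395,"dz":-0.035,"ax":-0.2,"ay":0,"az":-14.1,"fingers":-1},{"dx":0.029,"dy":0.395,"dz":-0.035,"ax":-0.2,"ay":0,"az":-14.1,"fingers":-1},{"dx":0.029,"dy":0.395,"dz":-0.035,"ax":-0.2,"ay":0,"az":-14.1,"fingers":-1},{"dx":0.029,"dy":0.395,"dz":-0.035,"ax":-0.2,"ay":0,"az":-14.1,"fingers":-1},{"dx":0.029,"dy":0.395,"dz":-0.035,"ax":-0.2,"ay":0,"az":-14.1,"fingers":-1}]'
python3 -c "
from h import *
st(); rel([jaw(5,.075,.13),jaw(5,.07,.054),jaw(5,.035,.054),jaw(5,0,.054)])"; python3 held.py | tail -2
```

```text
time: 21.95
tool_pos: [0.3904, -0.0719, 0.13]
tcp_rot: [3.138, 0.14, 0.001]
wrist_force: [-0.2, -0.9, -2.8]
width: 0.233
t 21.95 p [ 0.3904 -0.0719  0.13  ] yawY -84.9 tilt 0.03 F [-0.2 -0.9 -2.8] T [-0.04 -0.05 -0.02] w 0.233 q6 1.24
mm [0.4 1.3 0. ] deg [ 0.  -0.   0.1]
mm [ 5.4  1.3 76. ] deg [ 0.  -0.   0.1]
mm [40.4  1.4 76.1] deg [ 0.  -0.   0.1]
mm [75.4  1.4 76.1] deg [ 0.  -0.   0.1]
crotch x pct [71.24118218 72.26300479 72.51985727]
prong tip x [112.61023554 114.94673651] z 0.16428340479481846 rows min 0
```

```bash
python3 -m inch '[{"dx":0.005,"dy":0.0014,"dz":0.04,"ax":0,"ay":0,"az":0,"fingers":-1},{"dx":0.005,"dy":0.0014,"dz":0.076,"ax":0,"ay":0,"az":0,"fingers":-1},{"dx":0.005,"dy":0.0014,"dz":0.076,"ax":0,"ay":0,"az":0,"fingers":-1},{"dx":0.005,"dy":0.0014,"dz":0.076,"ax":0,"ay":0,"az":0,"fingers":-1},{"dx":0.025,"dy":0.0014,"dz":0.076,"ax":0,"ay":0,"az":0,"fingers":-1},{"dx":0.04,"dy":0.0014,"dz":0.076,"ax":0,"ay":0,"az":0,"fingers":-1},{"dx":0.04,"dy":0.0014,"dz":0.076,"ax":0,"ay":0,"az":0,"fingers":-1}]'
cat > see.py <<'E'
from h import *
import sys
st()
s=bot.read_state(); t=np.array(s['tool_pos']); M=R.from_rotvec(s['tcp_rot']).as_matrix()
p,d=bot.read_camera('wrist'); cv2.imwrite('pics/%s.png'%sys.argv[1],p); X,u,v=pts('wrist',d); L=(X-t)@M
r=np.hypot(*(X[:,:2]-S).T)
st_=(X[:,2]>.0965)&(X[:,2]<.105)&(r<.02); n=(X[:,2]>.0895)&(X[:,2]<.105)&(r<.024)
for nm,k in (('stud',st_),('nut',n)):
    if k.sum()>20: q=L[k]; lo,hi=np.percentile(q[:,:2],[1,99],axis=0)*1000; print(nm,k.sum(),'tool-frame mid',((lo+hi)/2).round(1),'ext',(hi-lo).round(1),'world',X[k].mean(0).round(4))
h=(X[:,2]>.082)&(X[:,2]<.0925)&(L[:,0]>.06)&(L[:,0]<.12)&(abs(L[:,1])<.036)
k=h&(abs(L[:,1])<.034)&(L[:,0]<.072); print('head z',np.median(X[k,2]))
E
python3 see.py w11; python3 -c "
from h import *
rel([jaw(5,.02,.054),jaw(5,.01,.054),jaw(5,0,.054)])"
```

```text
time: 22.88
tool_pos: [0.4329, -0.07, 0.0558]
tcp_rot: [3.137, 0.142, 0.006]
wrist_force: [-0.1, -0.3, -2.7]
width: 0.23
t 22.88 p [ 0.4329 -0.07    0.0558] yawY -84.8 tilt 0.23 F [-0.1 -0.3 -2.7] T [ 0.01  0.03 -0.01] w 0.23 q6 1.26
nut 494 tool-frame mid [108.4  -1.1] ext [ 5.1 18.1] world [ 0.5412 -0.0594  0.0913]
head z 0.08934963782262485
mm [14.3 -0.2  1.2] deg [ 0.  -0.1  0.2]
mm [24.3 -0.2  1.2] deg [ 0.  -0.1  0.2]
mm [34.3 -0.2  1.2] deg [ 0.  -0.1  0.2]
```

```bash
python3 -m inch '[{"dx":0.01,"dy":0,"dz":0.001,"ax":0,"ay":0,"az":0,"fingers":-1},{"dx":0.02,"dy":0,"dz":0.001,"ax":0,"ay":0,"az":0,"fingers":-1},{"dx":0.027,"dy":0,"dz":0.001,"ax":0,"ay":0,"az":0,"fingers":-1},{"dx":0.027,"dy":0,"dz":0.001,"ax":0,"ay":0,"az":0,"fingers":-1}]'
python3 see.py w12; python3 -c "
from h import *
rel([jaw(5,0,.054)])"
```

```text
time: 23.42
tool_pos: [0.4598, -0.0677, 0.0545]
tcp_rot: [3.137, 0.142, 0.006]
wrist_force: [1.0, -1.5, -1.8]
width: 0.228
t 23.43 p [ 0.4598 -0.0677  0.0545] yawY -84.8 tilt 0.22 F [ 1.  -1.5 -1.8] T [-0.28 -0.21 -0.19] w 0.228 q6 1.28
stud 2559 tool-frame mid [100.   -0.8] ext [18.2 18. ] world [ 0.5592 -0.0578  0.0992]
nut 7659 tool-frame mid [96.5 -0.3] ext [29.7 40.4] world [ 0.5571 -0.0581  0.0945]
head z 0.08876097289907339
mm [ 6.1 -0.5  0.5] deg [ 0.1 -0.2  0.2]
```

The stud is 5.5 mm ahead of the jaw centre and laterally spot on. Sliding home.

```bash
python3 -m inch '[{"dx":0.003,"dy":0,"dz":0,"ax":0,"ay":0,"az":0,"fingers":-1},{"dx":0.0058,"dy":0,"dz":0,"ax":0,"ay":0,"az":0,"fingers":-1},{"dx":0.0058,"dy":0,"dz":0,"ax":0,"ay":0,"az":0,"fingers":-1}]'
python3 see.py w13
```

```text
time: 23.85
tool_pos: [0.4655, -0.0671, 0.0545]
tcp_rot: [3.137, 0.142, 0.006]
wrist_force: [0.2, -1.3, -3.4]
width: 0.23
t 23.85 p [ 0.4655 -0.0671  0.0545] yawY -84.8 tilt 0.22 F [ 0.2 -1.3 -3.4] T [-0.26 -0.   -0.11] w 0.23 q6 1.28
stud 2477 tool-frame mid [94.5 -0.8] ext [18.5 18.1] world [ 0.5596 -0.0578  0.0992]
nut 8454 tool-frame mid [93.8 -0.5] ext [34.3 39.9] world [ 0.5595 -0.058   0.0943]
head z 0.08880177344897025
```

View pics/w13.png

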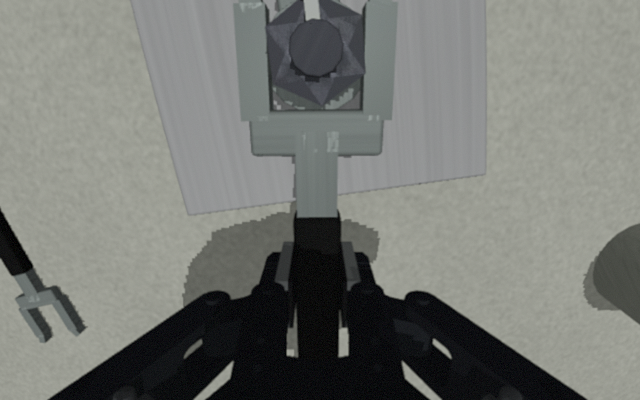

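The jaw is home round the nut at (315,47), both hex flats between the prongs. Now the clockwise arc about the stud.

```bash
sed -i 's/^S=.*/S=np.array([.5597,-.0578]); SY=np.deg2rad(13.3)/' h.py; sed -i 's/^JX,JY=.*/JX,JY=.0945,-.0008/' h.py; python3 -c "
from h import *
rel([jaw(p,0,.0545) for p in (1,-3,-7,-11,-15,-19,-23)])"
```

```text
mm [ 0.3 -6.9  0. ] deg [ 0.1 -0.2  4.2]
mm [  1.  -13.4   0. ] deg [ 0.1 -0.2  8.2]
mm [  2.1 -19.9   0. ] deg [ 0.1 -0.2 12.2]
mm [  3.7 -26.3   0. ] deg [ 0.  -0.2 16.2]
mm [  5.7 -32.6   0. ] deg [ 0.  -0.2 20.2]
mm [  8.1 -38.8   0. ] deg [ 0.  -0.2 24.2]
mm [ 11.  -44.7   0. ] deg [ 0.  -0.2 28.2]
```

```bash
python3 -m inch '[{"dx":0,"dy":-0.0035,"dz":0,"ax":0,"ay":0,"az":2.1,"fingers":-1},{"dx":0.0003,"dy":-0.007,"dz":0,"ax":0,"ay":0,"az":4.2,"fingers":-1},{"dx":0.001,"dy":-0.0135,"dz":0,"ax":0,"ay":0,"az":8.2,"fingers":-1},{"dx":0.002,"dy":-0.02,"dz":0,"ax":0,"ay":0,"az":12.2,"fingers":-1},{"dx":0.0037,"dy":-0.0263,"dz":0,"ax":0,"ay":0,"az":16.2,"fingers":-1},{"dx":0.0057,"dy":-0.0326,"dz":0,"ax":0,"ay":0,"az":20.2,"fingers":-1},{"dx":0.008,"dy":-0.0388,"dz":0,"ax":0,"ay":0,"az":24.2,"fingers":-1},{"dx":0.008,"dy":-0.0388,"dz":0,"ax":0,"ay":0,"az":24.2,"fingers":-1}]'
python3 see.py w14; python3 -c "
from h import *
rel([jaw(p,0,.0545) for p in (-19,-22,-25,-28,-31,-34)])"
```

```text
time: 24.9
tool_pos: [0.4706, -0.0282, 0.0547]
tcp_rot: [3.097, -0.516, 0.009]
wrist_force: [2.3, -5.6, -3.9]
width: 0.224
t 24.9 p [ 0.4706 -0.0282  0.0547] yawY -108.9 tilt 0.33 F [ 2.3 -5.6 -3.9] T [-0.69 -0.24 -0.09] w 0.224 q6 1.79
stud 2448 tool-frame mid [94.  -0.9] ext [18.7 18. ] world [ 0.5596 -0.0578  0.0992]
nut 8450 tool-frame mid [93.4 -0.4] ext [34.7 40.6] world [ 0.5596 -0.058   0.0943]
head z 0.08888594607658734
mm [-0.7 -0.3  0.3] deg [ 0.  -0.3  0.1]
mm [-0.6 -5.2  0.3] deg [ 0.  -0.3  3.1]
mm [ -0.2 -10.1   0.3] deg [-0.  -0.3  6.1]
mm [  0.4 -15.    0.3] deg [-0.  -0.3  9.1]
mm [  1.3 -19.9   0.3] deg [-0.  -0.3 12.1]
mm [  2.4 -24.7   0.3] deg [-0.  -0.3 15.1]
```

```bash
python3 -m inch '[{"dx":-0.0006,"dy":-0.005,"dz":0,"ax":0,"ay":0,"az":3,"fingers":-1},{"dx":-0.0002,"dy":-0.010,"dz":0,"ax":0,"ay":0,"az":6,"fingers":-1},{"dx":0.0004,"dy":-0.015,"dz":0,"ax":0,"ay":0,"az":9,"fingers":-1},{"dx":0.001,"dy":-0.0182,"dz":0,"ax":0,"ay":0,"az":11,"fingers":-1},{"dx":0.001,"dy":-0.0182,"dz":0,"ax":0,"ay":0,"az":11,"fingers":-1}]'
python3 see.py w15; python3 -c "
from h import *
rel([jaw(p,0,.0545) for p in (-30,-32,-34,-36)])"
```

```text
time: 25.58
tool_pos: [0.4778, -0.0121, 0.0548]
tcp_rot: [3.034, -0.808, 0.01]
wrist_force: [1.6, -5.8, -3.2]
width: 0.233
t 25.57 p [ 0.4778 -0.0121  0.0548] yawY -119.8 tilt 0.39 F [ 1.6 -5.8 -3.2] T [-0.85 -0.22 -0.03] w 0.233 q6 2.02
stud 2448 tool-frame mid [93.9 -0.9] ext [18.7 18. ] world [ 0.5596 -0.0579  0.0992]
nut 8449 tool-frame mid [93.4 -1. ] ext [34.7 40.9] world [ 0.5595 -0.0579  0.0943]
head z 0.08889704739634127
mm [-0.7 -0.6  0.3] deg [-0.  -0.4  0.2]
mm [-0.7 -3.9  0.3] deg [-0.  -0.4  2.2]
mm [-0.5 -7.2  0.3] deg [-0.  -0.4  4.2]
mm [ -0.3 -10.5   0.3] deg [-0.  -0.4  6.2]
```

```bash
python3 -m inch '[{"dx":-0.0006,"dy":-0.0025,"dz":0,"ax":0,"ay":0,"az":1.5,"fingers":-1},{"dx":-0.0006,"dy":-0.004,"dz":0,"ax":0,"ay":0,"az":2.2,"fingers":-1},{"dx":-0.0006,"dy":-0.004,"dz":0,"ax":0,"ay":0,"az":2.2,"fingers":-1}]'
python3 -c "
from h import *
st()"
python3 -m inch '[{"dx":0,"dy":-0.0018,"dz":0,"ax":0,"ay":0,"az":1,"fingers":-1},{"dx":0,"dy":-0.0034,"dz":0,"ax":0,"ay":0,"az":2,"fingers":-1},{"dx":0,"dy":-0.0034,"dz":0,"ax":0,"ay":0,"az":2,"fingers":-1}]'
python3 see.py w16; python3 -c "
from h import *
rel([jaw(p,0,.0545) for p in (-34,-36,-38)])"
```

```text
time: 26.0
tool_pos: [0.4795, -0.0092, 0.0548]
tcp_rot: [3.018, -0.863, 0.012]
wrist_force: [2.6, -6.2, -4.2]
width: 0.225
t 26.0 p [ 0.4795 -0.0092  0.0548] yawY -121.9 tilt 0.46 F [ 2.6 -6.2 -4.2] T [-1.   -0.23  0.01] w 0.225 q6 2.06
time: 26.38
tool_pos: [0.4812, -0.0066, 0.0547]
tcp_rot: [3.002, -0.915, 0.012]
wrist_force: [0.1, -5.2, -3.9]
width: 0.227
t 26.38 p [ 0.4812 -0.0066  0.0547] yawY -123.9 tilt 0.47 F [ 0.1 -5.2 -3.9] T [-0.82 -0.13  0.01] w 0.227 q6 2.1
stud 2446 tool-frame mid [93.9 -1.1] ext [18.8 18.3] world [ 0.5596 -0.0578  0.0992]
nut 8417 tool-frame mid [93.4 -0.5] ext [34.7 40.6] world [ 0.5595 -0.058   0.0943]
head z 0.08887950380456745
mm [-0.8 -0.6  0.2] deg [ 0.  -0.5  0.1]
mm [-0.8 -3.9  0.2] deg [ 0.  -0.5  2.1]
mm [-0.6 -7.2  0.2] deg [ 0.  -0.5  4.1]
```

```bash
python3 -m inch '[{"dx":-0.0006,"dy":-0.0022,"dz":0,"ax":0,"ay":0,"az":1,"fingers":-1},{"dx":-0.0006,"dy":-0.004,"dz":0,"ax":0,"ay":0,"az":2,"fingers":-1},{"dx":-0.0006,"dy":-0.004,"dz":0,"ax":0,"ay":0,"az":2,"fingers":-1}]'
python3 see.py w17
python3 -m inch '[{"dx":0,"dy":-0.0018,"dz":0,"ax":0,"ay":0,"az":1,"fingers":-1},{"dx":0,"dy":-0.0034,"dz":0,"ax":0,"ay":0,"az":2,"fingers":-1},{"dx":0,"dy":-0.0034,"dz":0,"ax":0,"ay":0,"az":2,"fingers":-1}]'
python3 see.py w18
python3 - <<'E'
from h import *
p=cv2.imread('pics/w18.png'); cv2.imwrite('pics/w18c.png',cv2.resize(p[0:140,220:420],None,fx=4,fy=4,interpolation=cv2.INTER_CUBIC))
rel([jaw(p,0,.0545) for p in (-36,-38,-40,-42)])
E
```

```text
time: 26.8
tool_pos: [0.4831, -0.0036, 0.0547]
tcp_rot: [2.985, -0.966, 0.013]
wrist_force: [1.3, -7.2, -3.3]
width: 0.233
t 26.8 p [ 0.4831 -0.0036  0.0547] yawY -125.9 tilt 0.53 F [ 1.3 -7.2 -3.3] T [-1.12 -0.16 -0.07] w 0.233 q6 2.15
stud 2440 tool-frame mid [94.1 -0.9] ext [18.5 18. ] world [ 0.5596 -0.0578  0.0992]
nut 8398 tool-frame mid [93.5 -0.2] ext [34.8 40.2] world [ 0.5595 -0.058   0.0943]
head z 0.08887788731915088
time: 27.22
tool_pos: [0.4847, -0.0013, 0.0545]
tcp_rot: [2.967, -1.017, 0.012]
wrist_force: [0.5, -5.9, -3.4]
width: 0.231
t 27.23 p [ 0.4847 -0.0013  0.0545] yawY -127.8 tilt 0.53 F [ 0.5 -5.9 -3.4] T [-0.93 -0.09  0.09] w 0.231 q6 2.19
stud 2458 tool-frame mid [94.1 -1.2] ext [18.6 18. ] world [ 0.5596 -0.0578  0.0992]
nut 8421 tool-frame mid [93.4 -0.3] ext [34.7 39.9] world [ 0.5594 -0.058   0.0943]
head z 0.08877608845082678
mm [-0.5  2.4  0. ] deg [ 0.1 -0.5 -1.8]
mm [-0.6 -0.9  0. ] deg [ 0.1 -0.5  0.2]
mm [-0.6 -4.2  0. ] deg [ 0.1 -0.5  2.2]
mm [-0.4 -7.5 -0. ] deg [ 0.1 -0.5  4.2]
```

View pics/w18c.png

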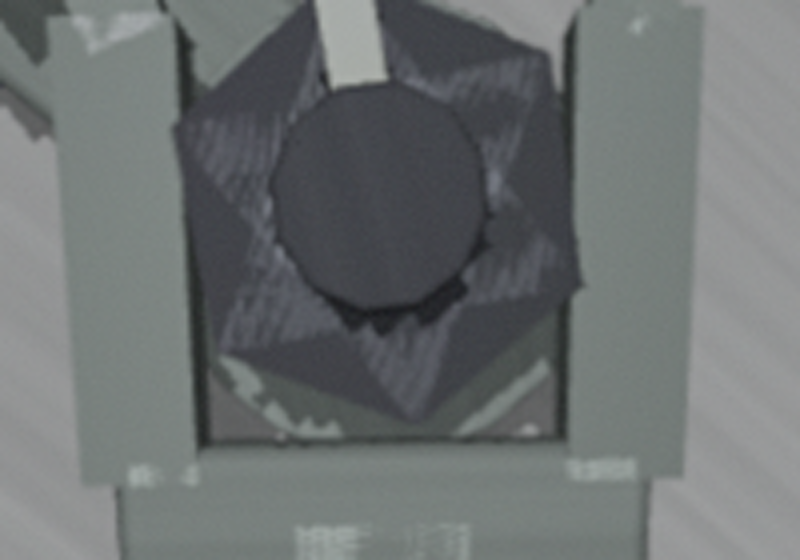

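The crop shows the nut leaning about 8° back in the jaw (rib at (350,40)), so the free play is used up and the wrench is biting. I'll fit the hex angle now, push 2° more, and fit again.

```bash
cat > hexa.py <<'E'
from h import *
st()
p,d=bot.read_camera('wrist'); X,u,v=pts('wrist',d)
g=cv2.cvtColor(p,cv2.COLOR_BGR2GRAY)[v,u]
s=bot.read_state(); M=R.from_rotvec(s['tcp_rot']).as_matrix(); t=np.array(s['tool_pos']); L=(X-t)@M
n=(X[:,2]>.0905)&(X[:,2]<.106)&(np.hypot(*(X[:,:2]-S).T)<.0225); P=X[n][:,:2]
res=[]
for a in np.arange(0,60,.5):
    h=[]
    for k in range(6):
        th=np.deg2rad(a+60*k); q=(P-S)@[np.cos(th),np.sin(th)]
        h.append(np.percentile(q,99.7))
    h=np.array(h); res.append((np.sort(h)[:4].sum(),a))   # two sides may be cut by the picture edge
res.sort(); print('flat normal mod60 world',res[:3]); a=res[0][1]
print('rib candidates shaker', [round(((a+30+60*k-13.3+180)%360)-180,1) for k in range(6)])
r=n&(g>120)&(np.hypot(*(X[:,:2]-S).T)>.011); e=X[r][:,:2].mean(0)-S; print('rib shaker deg',r.sum(),np.rad2deg(np.arctan2(e[1],e[0]))-13.3)
E
python3 hexa.py
python3 -m inch '[{"dx":-0.0006,"dy":-0.0022,"dz":0,"ax":0,"ay":0,"az":1,"fingers":-1},{"dx":-0.0006,"dy":-0.0043,"dz":0,"ax":0,"ay":0,"az":2.2,"fingers":-1},{"dx":-0.0006,"dy":-0.0043,"dz":0,"ax":0,"ay":0,"az":2.2,"fingers":-1}]'
python3 hexa.py
```

```text
t 27.27 p [ 0.4847 -0.0013  0.0545] yawY -127.8 tilt 0.53 F [ 0.5 -6.3 -3.4] T [-0.96 -0.03  0.15] w 0.228 q6 2.19
flat normal mod60 world [(np.float64(0.07098279479201704), np.float64(3.0)), (np.float64(0.07099392577104194), np.float64(2.5)), (np.float64(0.07100591361611436), np.float64(3.5))]
rib candidates shaker [np.float64(19.7), np.float64(79.7), np.float64(139.7), np.float64(-160.3), np.float64(-100.3), np.float64(-40.3)]
rib shaker deg 283 -41.40012162308469
time: 27.7
tool_pos: [0.4864, 0.0014, 0.0543]
tcp_rot: [2.946, -1.07, 0.012]
wrist_force: [0.2, -8.2, -2.7]
width: 0.237
t 27.7 p [0.4864 0.0014 0.0543] yawY -129.9 tilt 0.59 F [ 0.2 -8.2 -2.7] T [-1.28  0.04  0.15] w 0.237 q6 2.23
flat normal mod60 world [(np.float64(0.07088833573461684), np.float64(2.0)), (np.float64(0.07089384706762303), np.float64(3.5)), (np.float64(0.0708951242424278), np.float64(2.5))]
rib candidates shaker [np.float64(18.7), np.float64(78.7), np.float64(138.7), np.float64(-161.3), np.float64(-101.3), np.float64(-41.3)]
rib shaker deg 271 -42.65881609234535
```

```bash
python3 -m inch '[{"dx":-0.0003,"dy":-0.0022,"dz":0,"ax":0,"ay":0,"az":1,"fingers":-1},{"dx":-0.0003,"dy":-0.0045,"dz":0,"ax":0,"ay":0,"az":2.2,"fingers":-1},{"dx":-0.0003,"dy":-0.0045,"dz":0,"ax":0,"ay":0,"az":2.2,"fingers":-1},{"dx":-0.0003,"dy":-0.0045,"dz":0,"ax":0,"ay":0,"az":2.2,"fingers":-1}]'
python3 hexa.py; python3 see.py w19 | tail -3
```

```text
time: 28.25
tool_pos: [0.4881, 0.0039, 0.054]
tcp_rot: [2.924, -1.122, 0.01]
wrist_force: [-1.3, -9.0, -2.1]
width: 0.23
t 28.25 p [0.4881 0.0039 0.054 ] yawY -132.0 tilt 0.68 F [-1.3 -9.  -2.1] T [-1.37  0.23  0.5 ] w 0.23 q6 2.28
flat normal mod60 world [(np.float64(0.07076880682737695), np.float64(3.5)), (np.float64(0.07078254844772275), np.float64(4.0)), (np.float64(0.07078693664927768), np.float64(3.0))]
rib candidates shaker [np.float64(20.2), np.float64(80.2), np.float64(140.2), np.float64(-159.8), np.float64(-99.8), np.float64(-39.8)]
rib shaker deg 256 -44.40379329737493
stud 2483 tool-frame mid [94.8 -1.7] ext [18.5 18.1] world [ 0.5596 -0.0578  0.0992]
nut 8459 tool-frame mid [94.  -0.6] ext [33.9 40.2] world [ 0.5592 -0.058   0.0943]
head z 0.08865301105173781
```

Over the last two steps the hex stayed put (fit −41 to −40° shaker, where fully tight is −40.1°) while the force rose to 9 N. So it is on the hard stop. I'll back off through the free play only.

```bash
python3 -c "
from h import *
rel([jaw(p,0,.0545) for p in (-39,-36)])"
```

```text
mm [ 0.2  3.7 -0.4] deg [ 0.4 -0.5 -3. ]
mm [ 0.6  8.6 -0.4] deg [ 0.4 -0.5 -6. ]
```

```bash
python3 -m inch '[{"dx":0.0002,"dy":0.0037,"dz":0,"ax":0,"ay":0,"az":-3,"fingers":-1},{"dx":0.0006,"dy":0.0086,"dz":0,"ax":0.2,"ay":-0.3,"az":-6,"fingers":-1},{"dx":0.0006,"dy":0.0086,"dz":0,"ax":0.2,"ay":-0.3,"az":-6,"fingers":-1}]'
python3 hexa.py
python3 - <<'E'
from h import *
s=bot.read_state(); t=np.array(s['tool_pos']); M=R.from_rotvec(s['tcp_rot']).as_matrix()
p,d=bot.read_camera('wrist'); cv2.imwrite('pics/w20.png',p); X,u,v=pts('wrist',d); L=(X-t)@M
h=(abs(L[:,2]+.034)<.005)
for x in (.078,.084,.09,.1,.106):
    k=h&(abs(L[:,0]-x)<.003)&(abs(L[:,1])>.016)&(abs(L[:,1])<.04); y=L[k,1]*1000
    print(x,'outer',y.min().round(1),y.max().round(1),'mid',round((y.min()+y.max())/2,2))
for x in (.03,.036,.042,.048):
    k=h&(abs(L[:,0]-x)<.003)&(abs(L[:,1])<.02); y=L[k,1]*1000; print(x,y.min().round(1),y.max().round(1),round((y.min()+y.max())/2,2))
E
```

```text
time: 28.72
tool_pos: [0.4827, -0.0028, 0.0543]
tcp_rot: [2.983, -0.972, 0.004]
wrist_force: [-0.7, -3.5, -2.0]
width: 0.228
t 28.73 p [ 0.4827 -0.0028  0.0543] yawY -126.1 tilt 0.28 F [-0.7 -3.5 -2. ] T [-0.49 -0.02 -0.13] w 0.228 q6 2.15
flat normal mod60 world [(np.float64(0.0708902242148737), np.float64(5.5)), (np.float64(0.07089881860905647), np.float64(7.0)), (np.float64(0.07090656168101976), np.float64(6.0))]
rib candidates shaker [np.float64(22.2), np.float64(82.2), np.float64(142.2), np.float64(-157.8), np.float64(-97.8), np.float64(-37.8)]
rib shaker deg 253 -40.514029905257885
0.078 outer -32.1 30.7 mid -0.71
0.084 outer -31.9 30.5 mid -0.69
0.09 outer -31.5 30.5 mid -0.48
0.1 outer -32.1 30.3 mid -0.9
0.106 outer -32.2 30.2 mid -0.98
0.03 -9.2 8.8 -0.19
0.036 -9.0 8.7 -0.19
0.042 -9.3 8.5 -0.36
0.048 -9.3 8.7 -0.25
```

```bash
python3 -c "
from h import *
rel([jaw(p,0,.0545) for p in (-33,-31)])"; python3 -m inch '[{"dx":0,"dy":0.0025,"dz":0,"ax":0,"ay":0,"az":-1.5,"fingers":-1},{"dx":0,"dy":0.005,"dz":0,"ax":0,"ay":0,"az":-3,"fingers":-1},{"dx":0,"dy":0.005,"dz":0,"ax":0,"ay":0,"az":-3,"fingers":-1}]'
python3 hexa.py;  python3 see.py w21 | tail -3
```

```text
mm [ 0.3  5.  -0.3] deg [ 0.2 -0.2 -3.1]
mm [ 0.6  8.3 -0.3] deg [ 0.2 -0.2 -5.1]
time: 29.2
tool_pos: [0.4799, -0.0068, 0.0543]
tcp_rot: [3.007, -0.893, 0.004]
wrist_force: [0.3, -2.6, -2.6]
width: 0.229
t 29.2 p [ 0.4799 -0.0068  0.0543] yawY -123.1 tilt 0.31 F [ 0.3 -2.6 -2.6] T [-0.42 -0.16 -0.23] w 0.229 q6 2.09
flat normal mod60 world [(np.float64(0.07096899598872983), np.float64(9.0)), (np.float64(0.07097960871489797), np.float64(9.5)), (np.float64(0.07099429277994579), np.float64(8.5))]
rib candidates shaker [np.float64(25.7), np.float64(85.7), np.float64(145.7), np.float64(-154.3), np.float64(-94.3), np.float64(-34.3)]
rib shaker deg 258 -36.40724104592251
stud 2483 tool-frame mid [94.8 -0.6] ext [18.6 17.9] world [ 0.5596 -0.0578  0.0992]
nut 8480 tool-frame mid [93.9  0.2] ext [34.  39.8] world [ 0.5593 -0.0579  0.0943]
head z 0.08871798760058164
```

The hex fit seems biased by the tool's rotation. To track the nut's own turn across the saved frames, I'll unwrap a ring round the stud in polar coordinates and correlate it.

```bash
cat > track.py <<'E'
from h import *
import sys
s=bot.read_state(); t=np.array(s['tool_pos']); M=R.from_rotvec(s['tcp_rot']).as_matrix()
F=dict(w13=(-84.8,.0545,94.5,-.8),w14=(-108.9,.0547,94,-.9),w15=(-119.8,.0548,93.9,-.9),w16=(-123.9,.0547,93.9,-1.1),w17=(-125.9,.0547,94.1,-.9),w18=(-127.8,.0545,94.1,-1.2),w19=(-132.,.054,94.8,-1.7),w20=(-126.1,.0543,94.5,-1.),w21=(-123.1,.0543,94.8,-.6))
th=np.deg2rad(np.arange(0,360,.5)); rr=np.arange(11.5,17,.5)
def ring(n):
    yw,z,cx,cy=F[n]; g=cv2.cvtColor(cv2.imread(f'pics/{n}.png'),cv2.COLOR_BGR2GRAY).astype(np.float32)
    T,Q=np.meshgrid(th,rr); l=np.stack([cx+Q*np.cos(T),cy+Q*np.sin(T),np.full(T.shape,(z-.093)*1000)],-1).reshape(-1,3)/1000
    px=proj('wrist',l@M.T+t).astype(np.float32).reshape(*T.shape,2)
    o=cv2.remap(g,px[...,0],px[...,1],cv2.INTER_LINEAR,borderValue=-1); return o
def shift(A,B):
    best=[]
    for k in range(-40,41):
        C=np.roll(B,k,1); m=(A>=0)&(C>=0)&(np.roll(B,k,1)>=0); a=A[m]-A[m].mean(); c=C[m]-C[m].mean(); best.append((float((a*c).sum()/np.sqrt((a*a).sum()*(c*c).sum())),k/2))
    return max(best)
A=ring('w13')
for n in F:
    o=ring(n); c,k=shift(A,o)
    bright=np.where(o>120,o,0); T=np.meshgrid(th,rr)[0]; b=bright>0; e=np.rad2deg(np.angle(np.exp(1j*T[b]).mean())) if b.sum() else None
    # tool angle (x->y) is clockwise in world; psi=yaw+90
    print(n,'psi',F[n][0]+90,'corr',round(c,2),'shift',k,'rib in tool deg',None if e is None else round(e,1),'-> rib shaker', None if e is None else round(F[n][0]+90-e-13.3,1))
E
python3 track.py
```

```text
w13 psi 5.200000000000003 corr 1.0 shift 0.0 rib in tool deg -5.6 -> rib shaker -2.5
w14 psi -18.900000000000006 corr 0.97 shift 3.0 rib in tool deg -8.5 -> rib shaker -23.7
w15 psi -29.799999999999997 corr 0.95 shift 4.0 rib in tool deg -9.5 -> rib shaker -33.6
w16 psi -33.900000000000006 corr 0.94 shift 4.0 rib in tool deg -9.4 -> rib shaker -37.8
w17 psi -35.900000000000006 corr 0.94 shift 3.5 rib in tool deg -9.0 -> rib shaker -40.2
w18 psi -37.8 corr 0.93 shift 4.5 rib in tool deg -10.0 -> rib shaker -41.1
w19 psi -42.0 corr 0.94 shift 7.5 rib in tool deg -12.8 -> rib shaker -42.5
w20 psi -36.099999999999994 corr 0.92 shift 4.0 rib in tool deg -9.3 -> rib shaker -40.1
w21 psi -33.099999999999994 corr 0.94 shift 5.0 rib in tool deg -10.6 -> rib shaker -35.8
```

The rib reached −42.5° (stop −40.1°) and then moved 2–4° back with the wrench. That is within the allowed 0.3 rad of easy-turn slack. I'll stop reversing and pull the wrench straight off along its axis.

```bash
python3 -m inch '[{"dx":-0.002,"dy":0.0012,"dz":0,"ax":0,"ay":0,"az":-0.7,"fingers":-1},{"dx":-0.008,"dy":0.0015,"dz":0,"ax":0,"ay":0,"az":-0.7,"fingers":-1},{"dx":-0.016,"dy":0.0015,"dz":0,"ax":0,"ay":0,"az":-0.7,"fingers":-1},{"dx":-0.024,"dy":0.0015,"dz":0,"ax":0,"ay":0,"az":-0.7,"fingers":-1},{"dx":-0.024,"dy":0.0015,"dz":0,"ax":0,"ay":0,"az":-0.7,"fingers":-1}]'; python3 hexa.py
```

```text
time: 29.92
tool_pos: [0.4576, 0.0059, 0.0537]
tcp_rot: [3.013, -0.874, 0.001]
wrist_force: [-1.3, -0.5, -1.4]
width: 0.23
t 29.93 p [0.4576 0.0059 0.0537] yawY -122.3 tilt 0.24 F [-1.3 -0.5 -1.4] T [ 0.12  0.24 -0.09] w 0.23 q6 2.1
flat normal mod60 world [(np.float64(0.02994037850183684), np.float64(27.5)), (np.float64(0.029955359310200737), np.float64(28.0)), (np.float64(0.029998139398306423), np.float64(27.0))]
rib candidates shaker [np.float64(44.2), np.float64(104.2), np.float64(164.2), np.float64(-135.8), np.float64(-75.8), np.float64(-15.8)]
rib shaker deg 0 nanhexa.py:16: RuntimeWarning: Mean of empty slice.
  r=n&(g>120)&(np.hypot(*(X[:,:2]-S).T)>.011); e=X[r][:,:2].mean(0)-S; print('rib shaker deg',r.sum(),np.rad2deg(np.arctan2(e[1],e[0]))-13.3)
  ret = um.true_divide(
```

```bash
python3 -m inch '[{"dx":-0.04,"dy":0,"dz":0,"ax":0,"ay":0,"az":0,"fingers":-1},{"dx":-0.05,"dy":0,"dz":-0.02,"ax":0,"ay":0,"az":0,"fingers":-1},{"dx":-0.05,"dy":0,"dz":-0.08,"ax":0,"ay":0,"az":0,"fingers":-1},{"dx":-0.04,"dy":0.03,"dz":-0.12,"ax":0,"ay":0,"az":0,"fingers":-1},{"dx":0.01,"dy":0.09,"dz":-0.12,"ax":0,"ay":0,"az":0,"fingers":-1},{"dx":0.02,"dy":0.09,"dz":-0.12,"ax":0,"ay":0,"az":0,"fingers":-1},{"dx":0.02,"dy":0.09,"dz":-0.12,"ax":0,"ay":0,"az":0,"fingers":-1}]'; python3 nut.py w22; python3 -c "
from h import *
c=proj('wrist',[[*S,.096]])[0].astype(int);print(c)
p=cv2.imread('pics/w22.png');x,y=max(c[0]-70,0),max(c[1]-60,0);cv2.imwrite('pics/w22c.png',cv2.resize(p[y:y+130,x:x+150],None,fx=4,fy=4,interpolation=cv2.INTER_CUBIC))"
```

```text
time: 30.85
tool_pos: [0.4271, -0.0813, 0.1743]
tcp_rot: [3.013, -0.878, 0.001]
wrist_force: [-0.1, 0.5, -2.6]
width: 0.23
t 30.85 p [ 0.4271 -0.0813  0.1743] yawY -122.5 tilt 0.21 F [-0.1  0.5 -2.6] T [-0.06 -0.01  0.05] w 0.23 q6 1.9
stud 589 [ 0.5584 -0.0568  0.0987]
flat normals (world, mod 60) best [(np.float64(0.10517910748331488), np.float64(4.0), array([0.035 , 0.0352, 0.035 ])), (np.float64(0.10517922736451096), np.float64(9.0), array([0.0349, 0.0354, 0.0348])), (np.float64(0.10520019526771074), np.float64(8.5), array([0.0349, 0.0355, 0.0348]))]
bbox centre [ 0.55875423 -0.05664171] [0.03733293 0.0410217 ] 2195
rib 91 [ 0.57214811 -0.06244359]
rib ang shaker -33.757317960424146
rib ang shaker -35.50752099366728
pin 255 [ 0.6066 -0.0455  0.0933] clamp 0.024950721072804466
[191  60]
```

The nut rib, measured from above, sits about 36° past finger-tight with the clamp at ≈0. That gives a washer of at least 0.63 even if none of the back-motion was in the easy turn. Now lay the wrench back at its original spot.

```bash
python3 -c "
from h import *
rel([(.4246,.3218,.1743,-99.1),(.4246,.3218,.04,-99.1),(.4246,.3218,-.02,-99.1)])"
```

```text
mm [-217.2 -338.4   -1.6] deg [  0.2   0.  -23.3]
mm [-217.3 -338.8  132.7] deg [  0.2   0.  -23.3]
mm [-217.3 -339.   192.7] deg [  0.2   0.  -23.3]
```

```bash
python3 -m inch '[{"dx":-0.217,"dy":-0.339,"dz":-0.002,"ax":0.2,"ay":0,"az":-23.3,"fingers":-1},{"dx":-0.217,"dy":-0.339,"dz":-0.002,"ax":0.2,"ay":0,"az":-23.3,"fingers":-1},{"dx":-0.217,"dy":-0.339,"dz":-0.002,"ax":0.2,"ay":0,"az":-23.3,"fingers":-1},{"dx":-0.217,"dy":-0.339,"dz":-0.002,"ax":0.2,"ay":0,"az":-23.3,"fingers":-1},{"dx":-0.217,"dy":-0.339,"dz":-0.002,"ax":0.2,"ay":0,"az":-23.3,"fingers":-1},{"dx":-0.217,"dy":-0.339,"dz":-0.002,"ax":0.2,"ay":0,"az":-23.3,"fingers":-1},{"dx":-0.217,"dy":-0.339,"dz":-0.002,"ax":0.2,"ay":0,"az":-23.3,"fingers":-1},{"dx":-0.217,"dy":-0.339,"dz":0.03,"ax":0.2,"ay":0,"az":-23.3,"fingers":-1},{"dx":-0.217,"dy":-0.339,"dz":0.08,"ax":0.2,"ay":0,"az":-23.3,"fingers":-1},{"dx":-0.217,"dy":-0.339,"dz":0.133,"ax":0.2,"ay":0,"az":-23.3,"fingers":-1},{"dx":-0.217,"dy":-0.339,"dz":0.165,"ax":0.2,"ay":0,"az":-23.3,"fingers":-1},{"dx":-0.217,"dy":-0.339,"dz":0.18,"ax":0.2,"ay":0,"az":-23.3,"fingers":-1},{"dx":-0.217,"dy":-0.339,"dz":0.18,"ax":0.2,"ay":0,"az":-23.3,"fingers":-1}]'; python3 -c "
from h import *
st();rel([(.4246,.3218,-.02,-99.1)])"
```

```text
time: 32.52
tool_pos: [0.4235, 0.3218, -0.0081]
tcp_rot: [3.131, -0.249, -0.004]
wrist_force: [-0.1, -0.2, -1.2]
width: 0.225
t 32.52 p [ 0.4235  0.3218 -0.0081] yawY -99.1 tilt 0.15 F [-0.1 -0.2 -1.2] T [ 0.02 -0.05 -0.01] w 0.225 q6 2.33
mm [ 1.1 -0.2 11.9] deg [0.1 0.1 0. ]
```

```bash
python3 -m inch '[{"dx":0,"dy":0,"dz":0.006,"ax":0,"ay":0,"az":0,"fingers":-1},{"dx":0,"dy":0,"dz":0.0115,"ax":0,"ay":0,"az":0,"fingers":-1},{"dx":0,"dy":0,"dz":0.0115,"ax":0,"ay":0,"az":0,"fingers":-1},{"dx":0,"dy":0,"dz":0.0115,"ax":0,"ay":0,"az":0,"fingers":-1}]'; python3 -m inch '[{"dx":0,"dy":0,"dz":0,"ax":0,"ay":0,"az":0,"fingers":-0.2},{"dx":0,"dy":0,"dz":0,"ax":0,"ay":0,"az":0,"fingers":0.1},{"dx":0,"dy":0,"dz":0,"ax":0,"ay":0,"az":0,"fingers":0.1},{"dx":0,"dy":0,"dz":-0.03,"ax":0,"ay":0,"az":0,"fingers":0.1},{"dx":0,"dy":0,"dz":-0.09,"ax":0,"ay":0,"az":0,"fingers":0.1},{"dx":0,"dy":0,"dz":-0.15,"ax":0,"ay":0,"az":0,"fingers":0.1},{"dx":0,"dy":0,"dz":-0.15,"ax":0,"ay":0,"az":0,"fingers":0.1},{"dx":0,"dy":0,"dz":-0.15,"ax":0,"ay":0,"az":0,"fingers":0.1}]'
python3 - <<'E'
from h import *
st()
p,d=bot.read_camera('wrist')
for m in bot.masks_of('wrist','wrench')[:2]:
    X,u,v=pts('wrist',d,m['region']); print('wrench',m['p'],X.mean(0).round(3),np.percentile(X[:,2],[5,50,95]).round(4))
p,d=bot.read_camera('top'); cv2.imwrite('pics/top1.png',p)
for t in ('label_roll','scanner','mask_box','shaker','wrench'):
    for m in bot.masks_of('top',t)[:3]: X,u,v=pts('top',d,m['region']); print(t,m['p'],np.round(m['box']),np.median(X,0).round(3))
a=p[80:280,160:510]; cv2.imwrite('pics/top1c.png',cv2.resize(a,None,fx=2.25,fy=2.25,interpolation=cv2.INTER_CUBIC))
E
```

```text
time: 33.02
tool_pos: [0.4238, 0.3219, -0.0192]
tcp_rot: [3.131, -0.249, -0.003]
wrist_force: [-0.4, 0.5, -2.4]
width: 0.228
time: 34.02
tool_pos: [0.424, 0.3219, 0.131]
tcp_rot: [3.131, -0.249, -0.002]
wrist_force: [-1.2, -0.5, 0.2]
width: 0.549
t 34.02 p [0.424  0.3219 0.131 ] yawY -99.1 tilt 0.08 F [-1.2 -0.5  0.2] T [-0.02 -0.01  0.01] w 0.549 q6 2.33
wrench 0.86 [0.448 0.317 0.012] [0.0099 0.0117 0.0142]
wrench 0.81 [0.398 0.175 0.007] [-0.0011  0.0079  0.0095]
label_roll 0.56 [442. 197. 480. 230.] [ 0.433 -0.333  0.054]
scanner 0.62 [188.  87. 225. 128.] [0.693 0.3   0.102]
scanner 0.46 [426.  87. 493. 144.] [ 0.686 -0.341  0.074]
mask_box 0.83 [423.  88. 496. 144.] [ 0.686 -0.34   0.074]
shaker 0.61 [301.  91. 391. 200.] [ 0.605 -0.045  0.05 ]
wrench 0.97 [189. 282. 216. 343.] [0.177 0.312 0.009]
wrench 0.86 [244. 198. 275. 262.] [0.391 0.171 0.01 ]
wrench 0.57 [188. 171. 224. 259.] [0.437 0.322 0.014]
```

View pics/top1c.png

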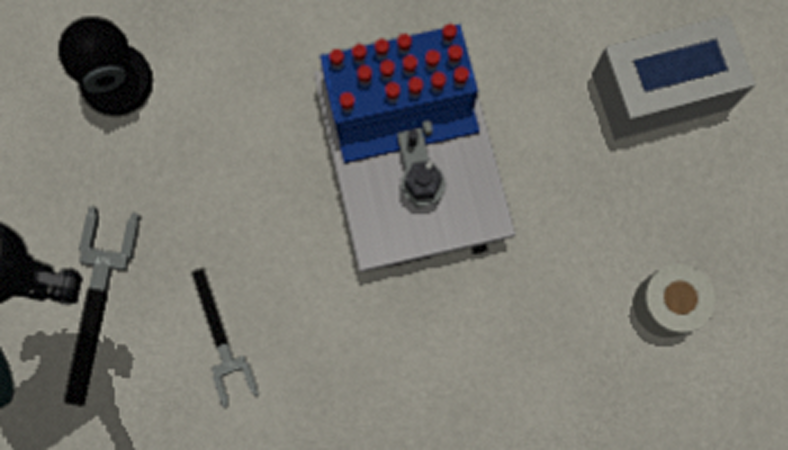

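The wrench lies flat on the table at (100,300) in the crop, clear of the shaker. The bar is closed over the foot with its pin next to the block, and the bystanders are where they were. Handing in.

```bash
python3 -c "
from h import *
print(bot.finish_job()); st()"
```

```text
the job is handed in; nothing more can be done
None
the job is handed in; nothing more can be done
```

I did every step and handed the job in at about 34 s of the 72 s allowed; no verdict was reported.

- **Clamp:** I pushed the bar to its stop and felt a 14 N reaction. Pictures taken later put it within about 0.03 rad of closed. My first two sweeps missed the pin because the real fingertips sit about 28 mm above the nominal tool point; I corrected for that.
- **Nut by fingers:** I turned it about 55° until the torque stepped up. Estimates of where the rib ended ranged from 2.5° to 8° past the shaker's +x, which is under 0.15 rad into the stiff part and below the 0.25 limit.
- **Nut by wrench:** I slid the wrench on with its jaw centre within about 1 mm of the stud. I turned it until the nut stopped following and the force had risen to about 9 N. The rib read about 40–44° then; fully tight is 40.1°.
- **Wrench laid down:** It is flat on the table at its original spot, about 0.3 m from the shaker. The label roll, scanner and mask box moved by no more than about 1 mm.

**Least certain:** as I backed the wrench off, the nut came back a few degrees with it. The rib was last measured at 34–39°, about 0.63 rad, against a limit of 0.6. I believe the loss is in the easy turn, which would leave the stiff turn near 0.7. The pictures cannot separate the two, and the low end of that range is only just at the limit.

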